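# Strip a stacked line-protector assembly into its inspection trays

## Robot

A 6-joint arm with a two-finger parallel gripper is mounted at the origin on the work surface. World frame = base frame: x ahead of the robot, y to its left, z up, the work surface at z = 0. Lengths are in mm, angles in degrees, forces in N, time in s.
With the tool pointing down it reaches from about 350 to 850 mm from the base axis. Payload 8.1 kg.
Tool frame: the origin (TCP) lies on the mounting face of the last link; the fingertips stand 173 mm ahead of it and the grasp point (between the pads) lies 155 mm ahead of it; z points along the fingers, y is the direction in which the jaws open and shut (so a half turn about z gives the same grasp; the last joint's range is limited). The gripper opens to 85 mm and grips with 20 to 120 N. Pads are 22 mm wide; open, the fingers measure 114 mm over their backs; the gripper's body (76 mm by 85 mm) begins 54 mm behind the grasp point. The pads swing forward as they close: fully open they stand 13 mm farther back than shut.
Start: joints at [60.481, 7.471, 85.268, -0, 87.261, -4.893], TCP at [249.994, 545.445, 404.692] pointing down, gripper open.
Joint ranges: [-169.43, 169.43], [-51.17, 129.36], [1.28, 143.12], [-76.62, 256.62], [0, 156.53], [-152.29, 152.29]. Speed limits (degrees/s): [136.94, 136.94, 159.86, 180, 180, 180].

## Interface

Orientations are given as [roll, pitch, yaw] about the fixed x, y, z axes, in that order (R = Rz(yaw) Ry(pitch) Rx(roll)).
In Python, from bench import * gives the robot as it stands.
- The arm moves only by the tool arm_command, never from a script. Its argument "plan" is a list of rows, each an object of numbers: "jaw": the closure, from 0 (fully open) to 1 (shut); "dx", "dy", "dz": the shift along the tool's x, y, z in mm; "wx", "wy", "wz": the turn, a rotation vector about the tool's x, y, z in rad. A call has 1 to 12 rows; each row is the pose to reach, as a shift and turn from the pose commanded when the call began, along the tool's axes at that moment; what a row does not reach only later rows make up. A row lasts 1/10 s, in which the tool goes at most 50 mm and 8.59 degrees, less where a joint would pass 70% of its speed; a pose out of reach is approached as far as the arm can. A call with a gripper value outside its range is refused whole. The fingers move at their own pace and stop on an object; "squeeze" is the grip in N (left out, the last holds). Time passes only in rows, so rows that repeat a pose let the fingers close. It gives the time, the measured TCP pose, the force and the opening at its end, in the units of the state.
- sense(): the state, without advancing time (a new reading comes with each control period).
- snapshot(name): name is "scene" or "top"; returns a dict with "pixels" (480x640x3 uint8, red, green, blue), "fx", "fy", "cx", "cy" (pixels), "extrinsics" (4x4, takes a point from camera to world coordinates). Camera axes: x right, y up, looking along -z (the intrinsics and any distortion apply to the point x, -y, -z); pixel columns grow to the right and rows downward; lengths in mm; the calibration is good to about 2 mm. A picture is of the moment at which its call begins. There is no depth.
- hand_in(): hands the job in, once; it reports no verdict.
Trained networks look in the newest picture that a camera, given by its name, has taken for a name from the list of things; names that differ only in an ending like _2 or _b are one class to them, and where a whole thing is asked for, a point or a joint stands for the part that bears it (a point fixed in the world has none). Each returns a list of dicts, best first, with "score" (0 to 1); they miss things now and then, are a little off and sometimes report something else, mostly with a low value. They report only what shows in the picture. A call takes as long as a camera call. They do not tell look-alikes from the thing itself.
- recognise(camera, target): "box" ([left, top, width, height] in pixels, round what is visible of it).
- pinpoint(camera, target): "pixel" ([column, row] in pixels: a listed point, or the origin of a listed thing).
The state is a dict: "time": time; "joint_pos": joint angles; "qd": joint speeds; "joint_efforts": joint torques, N m; "tool_pos": TCP position; "tcp_rot": TCP orientation; "ft_force": force on the tool from outside, world axes, zero at the start; "wrist_torque": the same for the moment, N m; "finger_gap": finger opening in mm.
Only numpy, scipy, OpenCV 4.12 (cv2) and the standard library are available. Lean on these libraries where they do the work, as an engineer would, in place of code of your own. Each camera call takes 0.05 s, during which the arm holds its last target.

## Task

Take the stacked line-protector assembly apart from the top down, one part at a time, and set each part upright and flat inside its own place, without dropping it: the round brass cap in the round dish, the narrow porcelain fuse carrier in the narrow tray, the brass protector block in the middle-sized, nearly square tray, and last the big porcelain base in the largest tray. Leave the rest of the stack standing until its turn, disturb nothing already set down, and leave the handset and the test meter where they lie.

Things in the scene. Friction and masses are not known exactly. Their poses are not given: they have to be found in the camera images.
- cap_mid (a point): Top of the stack: a small upright brass cylinder, the end cap, 22 mm in diameter, 36 mm tall, about 60 g. The point is its centre, half-way up; z is its axis (up). All four parts are 36 mm tall with flat tops and bottoms and vertical sides; grip it by its upper 28 mm so that the fingertips stay above what lies below.
- carrier_mid (a point): Second from the top: the white porcelain fuse carrier with brass end clips, 58 mm (own x) by 24 mm (own y) by 36 mm tall, about 120 g. The point is its centre; grip across y. All four parts are 36 mm tall with flat tops and bottoms and vertical sides; grip it by its upper 28 mm so that the fingertips stay above what lies below.
- block_mid (a point): Third from the top: the brass protector block with black carbon strips in its sides, 64 mm (own x) by 48 mm (own y) by 36 mm tall, about 320 g. The point is its centre; grip across y. All four parts are 36 mm tall with flat tops and bottoms and vertical sides; grip it by its upper 28 mm so that the fingertips stay above what lies below.
- base_mid (a point): Bottom of the stack, standing on the desk: the white porcelain base with four brass screws on top, 104 mm (own x) by 60 mm (own y) by 36 mm tall, about 400 g. The point is its centre; grip across y. All four parts are 36 mm tall with flat tops and bottoms and vertical sides; grip it by its upper 28 mm so that the fingertips stay above what lies below. The whole stack is 144 mm tall; its parts lie within 4 mm and 0.12 rad of the one below.
- dish_cap: Round shallow steel dish for the cap: inside diameter 46 mm, outside 52 mm. Fixed to the desk. Origin at the centre of its underside on the desk, z up. Its floor is 3 mm above the desk, its lip is 3 mm thick and its top 7 mm above the desk.
- tray_carrier: Narrow shallow steel tray for the fuse carrier: inside 78 mm (own x) by 44 mm (own y). Fixed to the desk. Origin at the centre of its underside on the desk, z up. Its floor is 3 mm above the desk, its lip is 3 mm thick and its top 7 mm above the desk.
- tray_block: Middle-sized, nearly square shallow steel tray for the protector block: inside 84 mm (own x) by 68 mm (own y). Fixed to the desk. Origin at the centre of its underside on the desk, z up. Its floor is 3 mm above the desk, its lip is 3 mm thick and its top 7 mm above the desk.
- tray_base: Largest shallow steel tray, for the base: inside 124 mm (own x) by 80 mm (own y). Fixed to the desk. Origin at the centre of its underside on the desk, z up. Its floor is 3 mm above the desk, its lip is 3 mm thick and its top 7 mm above the desk.
- handset: Bystander, loose: a cracked black telephone handset lying on its two round caps, 184 mm (own x) by 48 mm by 43 mm tall. Origin at the centre of its underside. Leave it alone.
- meter: Bystander, loose: a grey hand-held test meter lying on its back, 150 mm (own x) by 74 mm by 30 mm tall, with an 8 mm tall black dial on top. Origin at the centre of its underside. Leave it alone.
Things that resemble listed ones, but are neither listed nor needed, are in the scene too. Leave any red or white look-alike of the part that bears cap_mid alone. Leave any green or orange look-alike of the part that bears base_mid alone.

How it is judged (in metres and radians):
On the way, in this order (a step that is already met when the one before it is completed fails the run):
1. the brass end cap stands released in the round dish (horizontal distance between cap_mid and dish_cap below 0.015 m and z of cap_mid in the frame of dish_cap between 0.018 and 0.024 m and angle between cap_mid's own z axis and vertical below 0.08 rad and contact force between the fingers and cap below 0.2 N and linear speed of cap below 0.03 m/s), for 0.2 s.
2. the porcelain fuse carrier stands released in the narrow tray (horizontal distance between carrier_mid and tray_carrier below 0.015 m and z of carrier_mid in the frame of tray_carrier between 0.018 and 0.024 m and angle between carrier_mid's own z axis and vertical below 0.08 rad and contact force between the fingers and carrier below 0.2 N and linear speed of carrier below 0.03 m/s), for 0.2 s.
3. the brass protector block stands released in the middle-sized tray (horizontal distance between block_mid and tray_block below 0.015 m and z of block_mid in the frame of tray_block between 0.018 and 0.024 m and angle between block_mid's own z axis and vertical below 0.08 rad and contact force between the fingers and block below 0.2 N and linear speed of block below 0.03 m/s), for 0.2 s.
4. the porcelain base stands released in the largest tray (horizontal distance between base_mid and tray_base below 0.015 m and z of base_mid in the frame of tray_base between 0.018 and 0.024 m and angle between base_mid's own z axis and vertical below 0.08 rad and contact force between the fingers and base below 0.2 N and linear speed of base below 0.03 m/s), for 0.2 s.
At the end, for the whole second after the job is handed in: Cap in the round dish, fuse carrier in the narrow tray, protector block in the middle-sized tray, base in the largest tray: each with its centre within 15 mm of the place's centre, flat on its floor (height within 3 mm, tilt under 0.08 rad), released and at rest (all of step 1 and all of step 2 and all of step 3 and all of step 4); the robot touches nothing.
It fails at once if a part of the assembly is tipped over (more than 30 degrees) (angle between any of cap_mid, carrier_mid, block_mid, base_mid's own z axis and vertical above 0.52 rad).
It fails at once if a part is dropped into its place (faster than 0.55 m/s within 20 mm of its floor) instead of being set down ((horizontal distance between cap_mid and dish_cap below 0.03 m and z of cap_mid in the frame of dish_cap below 0.041 m and linear speed of cap above 0.55 m/s) or (horizontal distance between carrier_mid and tray_carrier below 0.03 m and z of carrier_mid in the frame of tray_carrier below 0.041 m and linear speed of carrier above 0.55 m/s) or (horizontal distance between block_mid and tray_block below 0.03 m and z of block_mid in the frame of tray_block below 0.041 m and linear speed of block above 0.55 m/s) or (horizontal distance between base_mid and tray_base below 0.03 m and z of base_mid in the frame of tray_base below 0.041 m and linear speed of base above 0.55 m/s)).
It fails at once if a lower part of the stack is shifted more than 30 mm before the part above it is in its place ((distance of carrier_mid from where it was at the start of the episode above 0.03 m and horizontal distance between cap_mid and dish_cap above 0.02 m) or (distance of block_mid from where it was at the start of the episode above 0.03 m and horizontal distance between carrier_mid and tray_carrier above 0.02 m) or (distance of base_mid from where it was at the start of the episode above 0.03 m and horizontal distance between block_mid and tray_block above 0.02 m)).
It fails at once if the handset or the meter is moved more than 30 mm (distance of any of handset, meter from where it was at the start of the episode above 0.03 m).
It also fails if it takes over 136 s, if anything falls off the work surface, if the arm or the gripper's body presses on something with over 40 N, if the wrist force passes 120 N, or if a joint passes its speed limit or range.

## Working session

There is one attempt and no reset: what is moved stays moved. The work goes in short steps, Python scripts to look and compute and a tool call to move; the robot and the scene stay as the last step left them, time stands still between calls to the robot, and variables do not carry over. Pictures are saved under pics/ and viewed, and the job is handed in when it is done.

Besides the shell and the picture viewer there is one more tool, called after "Emit:" by a JSON object that holds its "api" and its "payload", one argument or row to a line. arm_command: Moves the arm, as the interface text tells. Its arguments: {"type":"object","properties":{"plan":{"type":"array"},"squeeze":{"type":"number"}},"required":["plan"]}

```bash
mkdir -p pics; ls
cat > h.py <<'E'
from bench import *
import numpy as np, cv2
def save(s,n):
    cv2.imwrite('pics/'+n+'.png', cv2.cvtColor(np.asarray(s['pixels']),cv2.COLOR_RGB2BGR))
def ray(s,px):
    E=np.array(s['extrinsics']); d=np.array([(px[0]-s['cx'])/s['fx'],-(px[1]-s['cy'])/s['fy'],-1.0])
    return E[:3,3],E[:3,:3]@d
def atz(s,px,z):
    o,d=ray(s,px); return o+d*(z-o[2])/d[2]
def proj(s,p):
    E=np.array(s['extrinsics']); c=E[:3,:3].T@(np.array(p)-E[:3,3])
    return [s['cx']+s['fx']*c[0]/-c[2], s['cy']-s['fy']*c[1]/-c[2]]
E
python3 - <<'E'
from h import *
for n in ['scene','top']:
    s=snapshot(n); save(s,n+'0'); print(n,{k:(np.round(v,3).tolist() if k!='pixels' else 0) for k,v in s.items()})
    for t,z in dict(cap_mid=126,carrier_mid=90,block_mid=54,base_mid=18,dish_cap=0,tray_carrier=0,tray_block=0,tray_base=0,handset=0,meter=0).items():
        for r in pinpoint(n,t): print(t,np.round(r['pixel'],1),round(r['score'],2),np.round(atz(s,r['pixel'],z),1))
print(sense())
E
```

```text
pics
scene {'pixels': 0, 'fx': 500.987, 'fy': 500.987, 'cx': 316.291, 'cy': 245.04, 'extrinsics': [[0.023, -0.829, 0.558, 1021.383], [1.0, 0.01, -0.027, -109.34], [0.017, 0.559, 0.829, 876.48], [0.0, 0.0, 0.0, 1.0]]}
cap_mid [208.5 225.2] 0.79 [ 469.4 -283.3  126. ]
cap_mid [173.5 273.3] 0.7 [ 572.  -333.6  126. ]
cap_mid [260.3 272.2] 0.59 [ 571.7 -183.8  126. ]
carrier_mid [213.5 236.4] 0.79 [ 469.5 -279.6   90. ]
block_mid [216.5 248.9] 0.64 [ 474.3 -278.8   54. ]
base_mid [220.4 198.7] 0.94 [ 318.1 -289.3   18. ]
base_mid [214.9 257.4] 0.9 [ 470.9 -287.6   18. ]
base_mid [149.6 230.6] 0.78 [ 402.6 -429.7   18. ]
dish_cap [360.5 326.3] 0.92 [618.7  -1.1   0. ]
tray_carrier [221.5 328.1] 0.91 [ 618.4 -264.7    0. ]
tray_block [482.5 248. ] 0.82 [442.7 270.6   0. ]
tray_base [499.2 324.8] 0.65 [619.6 265.7   0. ]
handset [292.3 283. ] 0.75 [ 522.3 -131.2    0. ]
meter [355.8 258.8] 0.55 [ 4.664e+02  2.000e-01 -0.000e+00]
top {'pixels': 0, 'fx': 476.923, 'fy': 476.923, 'cx': 323.145, 'cy': 234.177, 'extrinsics': [[-0.025, 0.985, -0.173, 335.678], [-1.0, -0.026, -0.005, -65.759], [-0.
[... 821 characters left out ...]
6 256.9] 0.57 [464.9   3.1   0. ]
{'time': 1.1, 'joint_pos': array([ 6.04815133e+01,  7.47145641e+00,  8.52674621e+01, -2.26155104e-04,
        8.72609558e+01, -4.89323180e+00]), 'qd': array([-0.00614406,  0.04796312, -0.04376562,  0.04712562, -0.02361355,
        0.05534781]), 'joint_efforts': array([ 8.28683528e-05, -5.69317639e+01, -5.00877249e+01, -2.18955188e-04,
        1.00357476e-03, -3.98182112e-05]), 'tool_pos': array([249.99490183, 545.44677172, 404.69243549]), 'tcp_rot': array([1.79999894e+02, 2.35788309e-04, 1.55374756e+02]), 'ft_force': array([ 0.78293685, -0.20718241,  0.96488324]), 'wrist_torque': array([-0.06535342,  0.01098107,  0.02537569]), 'finger_gap': 85.2204204756037}
```

View pics/scene0.png

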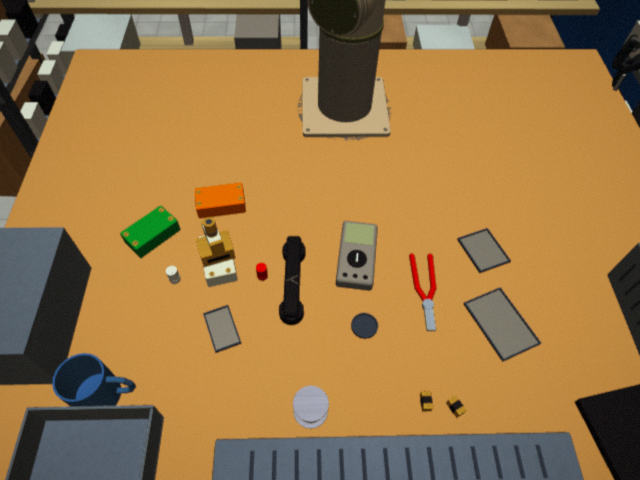

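View pics/top0.png

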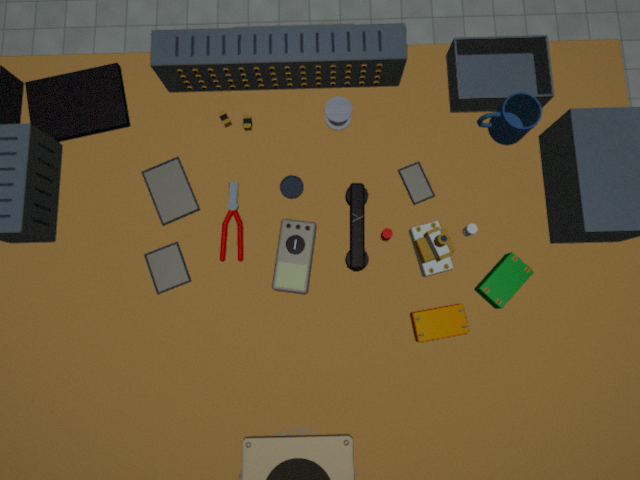

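Run:
```python
import cv2,numpy as np
a=cv2.imread('pics/top0.png')[195:295,380:500]; b=cv2.imread('pics/scene0.png')[190:300,155:275]
cv2.imwrite('pics/zt.png',cv2.resize(a,None,fx=6,fy=6,interpolation=cv2.INTER_CUBIC))
cv2.imwrite('pics/zs.png',cv2.resize(b,None,fx=5.4,fy=5.4,interpolation=cv2.INTER_CUBIC))
```

```text
(no output)
```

View pics/zt.png

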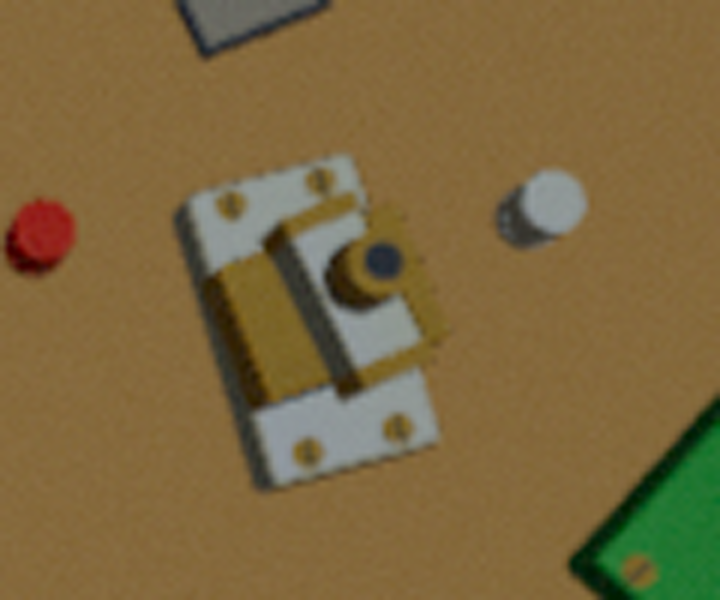

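View pics/zs.png

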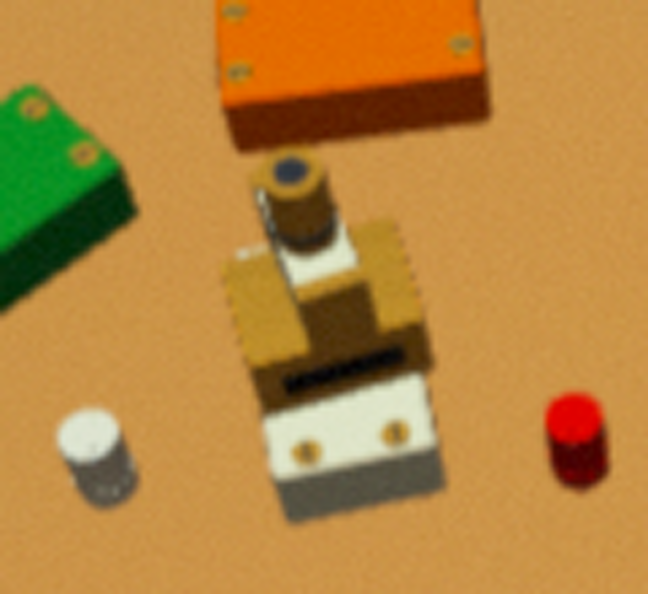

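The stack stands at about (215,255) in the scene view and (437,245) in the top view, with red and white cap look-alikes and green and orange base look-alikes beside it. The trays are at top-view px (416,183), (170,191) and (168,267), and the dish is at (291,187). Next I'll fit the tray and dish outlines precisely.

```bash
cat >> h.py <<'E'
from scipy.optimize import least_squares
def seg(s,c,half):
    """dark-grey/low saturation blob near pixel c -> largest contour"""
    im=np.asarray(s['pixels']); hsv=cv2.cvtColor(im,cv2.COLOR_RGB2HSV)
    m=(hsv[...,1]<90).astype(np.uint8)|((hsv[...,0]>90)&(hsv[...,0]<140)).astype(np.uint8)
    w=np.zeros_like(m); c=np.round(c).astype(int); w[c[1]-half:c[1]+half,c[0]-half:c[0]+half]=1
    m=m&w; m=cv2.morphologyEx(m,cv2.MORPH_CLOSE,np.ones((3,3)))
    cs,_=cv2.findContours(m,cv2.RETR_EXTERNAL,cv2.CHAIN_APPROX_NONE)
    return max(cs,key=cv2.contourArea)[:,0,:]
E
python3 - <<'E'
from h import *
S={n:snapshot(n) for n in ['scene','top']}
T=dict(dish_cap=((360,326),(291,187),18,52,52),tray_carrier=((222,328),(416,183),27,84,50),tray_block=((484,250),(168,267),31,90,74),tray_base=((502,324),(170,191),42,130,86))
for t,(a,b,h,L,W) in T.items():
    for n,c in (('scene',a),('top',b)):
        k=seg(S[n],c,h)
        P=np.array([atz(S[n],p,6)[:2] for p in k],np.float32)
        (cx,cy),(w,hh),an=cv2.minAreaRect(P)
        m=cv2.moments(P.reshape(-1,1,2)); 
        if w<hh: w,hh,an=hh,w,an+90
        print(t,n,np.round([cx,cy,w,hh,(an+90)%180-90,m['m10']/m['m00'],m['m01']/m['m00']],1),'exp',L,W)
E
```

```text
dish_cap scene [618.6   6.1  49.9  47.5  -3.6 618.9   5.4] exp 52 52
dish_cap top [618.5   6.1  49.2  47.6  -1.  617.7   5.7] exp 52 52
tray_carrier scene [ 620.  -263.8   84.4   48.7   21.1  620.1 -263.9] exp 84 50
tray_carrier top [ 619.1 -263.6   83.7   50.6   20.8  619.1 -263.6] exp 84 50
tray_block scene [450.  268.7  89.7  74.9  20.4 450.  268.9] exp 90 74
tray_block top [449.  269.2  90.3  74.8  20.3 449.1 269.2] exp 90 74
tray_base scene [616.9 267.9 129.7  86.9  22.8 617.1 267.9] exp 130 86
tray_base top [616.5 268.1 130.4  85.8  22.6 616.5 268. ] exp 130 86
```

Run:
```python
import cv2,numpy as np
for f,x0,y0,o in (('top0',405,215,'zt2'),('scene0',190,210,'zs2')):
    a=cv2.imread(f'pics/{f}.png')[y0:y0+66,x0:x0+60]
    a=cv2.resize(a,None,fx=9,fy=9,interpolation=cv2.INTER_CUBIC); a=cv2.convertScaleAbs(a,alpha=1.4)
    for i in range(0,60,10): cv2.putText(a,str(x0+i),(i*9,10),0,.35,(255,0,255)); cv2.line(a,(i*9,0),(i*9,600),(255,0,255),1)
    for i in range(0,66,10): cv2.putText(a,str(y0+i),(0,i*9+10),0,.35,(255,0,255)); cv2.line(a,(0,i*9),(600,i*9),(255,0,255),1)
    cv2.imwrite(f'pics/{o}.png',a)
```

```text
(no output)
```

View pics/zt2.png

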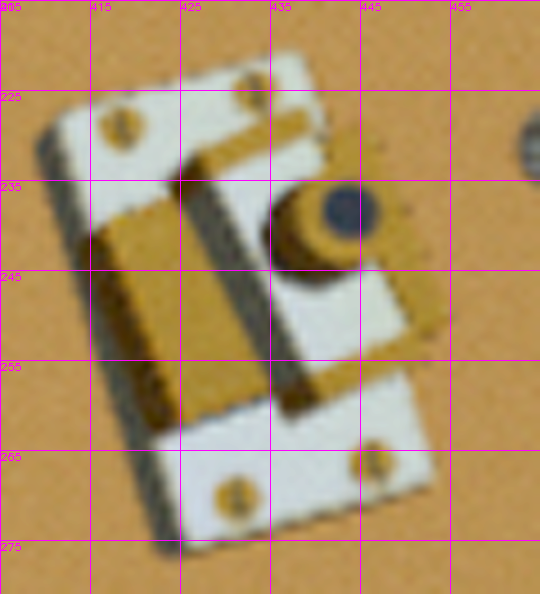

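View pics/zs2.png

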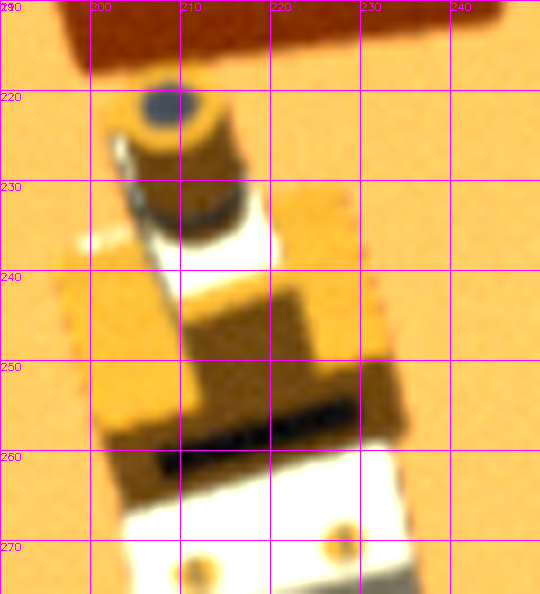

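Run:
```python
from h import *
S={n:snapshot(n) for n in ['scene','top']}
D={'base':(36,104,60,{'top':{(1,1):(411,227.5),(1,-1):(438,220.8),(-1,-1):(453,268.5),(-1,1):(425.3,275.5)},'scene':{}},17),
'block':(72,48,64,{'top':{(1,1):(416.3,238.7),(-1,1):(425.3,261.5),(1,-1):(446.8,229.3),(-1,-1):(455,250)},'scene':{(1,-1):(201.3,258),(1,1):(233.3,250),(-1,-1):(197,238.5),(-1,1):(228.5,230.3)}},17),
'carrier':(108,58,24,{'top':{(1,1):(427.8,233.8),(1,-1):(439.2,227.5),(-1,1):(440,259.8),(-1,-1):(451,254)},'scene':{(1,-1):(210.2,245.8),(1,1):(223,242.3)}},17)}
# scene base corners handled from lower crop: front top edge
D['base'][3]['scene']={(1,-1):(155+279/5.4,190+480/5.4),(1,1):(155+440/5.4,190+448/5.4)}
for k,(z,L,W,P,y0) in D.items():
    for cams in (['top'],['scene'],['top','scene']):
        def f(v):
            c,s=np.cos(v[2]),np.sin(v[2]); r=[]
            for n in cams:
                for (a,b),p in P[n].items():
                    X=a*L/2;Y=b*W/2
                    q=proj(S[n],[v[0]+c*X-s*Y,v[1]+s*X+c*Y,z]); r+=[q[0]-p[0]+.45,q[1]-p[1]+.45]
            return r
        o=least_squares(f,[472,-280,np.radians(y0)])
        print(k,cams,np.round([*o.x[:2],np.degrees(o.x[2])],1),'rms',np.round(np.sqrt(np.mean(o.fun**2)),2),np.round(o.fun,1) if len(cams)>1 else '')
for n,p in (('top',(444.3,238.6)),('scene',(208.8,221.6))):
    im=np.asarray(S[n]['pixels']).astype(int); w=[int(p[0]),int(p[1])]
    sub=im[w[1]-6:w[1]+7,w[0]-6:w[0]+7]; m=(sub[...,2]>sub[...,0]-0)
    ys,xs=np.nonzero(m); c=(xs.mean()+w[0]-6,ys.mean()+w[1]-6); print('cap',n,c,m.sum(),np.round(atz(S[n],c,144),1))
```

```text
base ['top'] [ 472.5 -280.9   13.1] rms 0.49 
base ['scene'] [ 473.4 -279.2   12.5] rms 0.41 
base ['top', 'scene'] [ 472.8 -280.5   13.3] rms 0.52 [-0.8 -0.3  0.2 -0.9  0.3  0.1 -0.4  0.6 -0.8 -0.1  0.2 -0.6]
block ['top'] [ 473.2 -281.2   17.7] rms 0.56 
block ['scene'] [ 473.8 -279.7   16.4] rms 0.4 
block ['top', 'scene'] [ 473.4 -280.5   17.1] rms 0.59 [-0.4 -0.3 -0.8 -0.1 -0.5 -1.1  0.1  1.  -0.6  0.1  0.5 -0.5 -1.1 -0.2
 -0.3 -0.2]
carrier ['top'] [ 469.8 -279.8   21.6] rms 0.84 
carrier ['scene'] [ 470.9 -278.4   18.3] rms 0.01 
carrier ['top', 'scene'] [ 470.2 -279.9   21.2] rms 0.74 [-0.5 -1.8 -0.5 -0.3  0.2  0.2  0.8  1.1  0.1 -0.3 -0.1 -0.7]
cap top (np.float64(442.5217391304348), np.float64(237.04347826086956)) 23 [ 475.7 -278.3  144. ]
cap scene (np.float64(208.33333333333334), np.float64(221.11111111111111)) 9 [ 473.4 -280.3  144. ]
```

```bash
cat >> h.py <<'E'
def go(*tg):
    s=sense(); p=s['tool_pos']; r,pi,y=s['tcp_rot']
    from scipy.spatial.transform import Rotation as Ro
    R=Ro.from_euler('xyz',[r,pi,y],degrees=True)
    for x,yy,z,yaw in tg:
        d=R.inv().apply(np.array([x,yy,z])-p); w=(R.inv()*Ro.from_euler('xyz',[180,0,yaw],degrees=True)).as_rotvec()
        n=max(np.linalg.norm(d)/50,np.degrees(np.linalg.norm(w))/8.59)
        print('d',np.round(d,1),'w',np.round(w,4),'rows',round(n,1))
    print('t',s['time'],np.round(p,1),np.round([r,pi,y],2),'F',np.round(s['ft_force'],1),'gap',round(s['finger_gap'],1),'q',np.round(s['joint_pos'],0))
E
python3 - <<'E'
from h import *
go((473,-280.5,400,20),(473,-280.5,330,20),(250,545.4,404.7,20))
st=snapshot('top')
for p in ((387.3,233),(472.3,228.7)): print(np.round(atz(st,p,36),1))
E
```

```text
d [-546.9 -657.9    4.7] w [-0.      0.      2.3628] rows 17.1
d [-546.9 -657.9   74.7] w [-0.      0.      2.3628] rows 17.2
d [-0. -0.  0.] w [-0.      0.      2.3628] rows 15.8
t 1.3 [250.  545.4 404.7] [-180.     -0.    155.38] F [-1.   0.3  0.2] gap 85.1 q [60.  7. 85.  0. 87. -5.]
[ 504.7 -192.6   36. ]
[ 509.  -367.3   36. ]
```

Emit:
{"api": "arm_command", "payload": {
  "plan": [
    {"jaw": 0, "dx": -546.9, "dy": -657.9, "dz": 4.7, "wz": 2.3628},
    {"jaw": 0, "dx": -546.9, "dy": -657.9, "dz": 4.7, "wz": 2.3628},
    {"jaw": 0, "dx": -546.9, "dy": -657.9, "dz": 4.7, "wz": 2.3628},
    {"jaw": 0, "dx": -546.9, "dy": -657.9, "dz": 4.7, "wz": 2.3628},
    {"jaw": 0, "dx": -546.9, "dy": -657.9, "dz": 4.7, "wz": 2.3628},
    {"jaw": 0, "dx": -546.9, "dy": -657.9, "dz": 4.7, "wz": 2.3628},
    {"jaw": 0, "dx": -546.9, "dy": -657.9, "dz": 4.7, "wz": 2.3628},
    {"jaw": 0, "dx": -546.9, "dy": -657.9, "dz": 4.7, "wz": 2.3628},
    {"jaw": 0, "dx": -546.9, "dy": -657.9, "dz": 4.7, "wz": 2.3628},
    {"jaw": 0, "dx": -546.9, "dy": -657.9, "dz": 4.7, "wz": 2.3628},
    {"jaw": 0, "dx": -546.9, "dy": -657.9, "dz": 4.7, "wz": 2.3628},
    {"jaw": 0, "dx": -546.9, "dy": -657.9, "dz": 4.7, "wz": 2.3628}
  ],
  "squeeze": 25
}}

```text
invalid input
```

Run:
```python
from h import *
go((473,-280.5,400,20),(473,-280.5,350,20))
```

```text
d [-546.9 -657.9    4.7] w [-0.      0.      2.3627] rows 17.1
d [-546.9 -657.9   54.7] w [-0.      0.      2.3627] rows 17.1
t 1.35 [250.  545.4 404.7] [-180.     -0.    155.37] F [-0.7  0.5 -0.7] gap 85.3 q [60.  7. 85.  0. 87. -5.]
```

Emit:
{"api": "arm_command", "payload": {
  "plan": [
    {"jaw": 0, "dx": -32, "dy": -38, "dz": 0, "wx": 0, "wy": 0, "wz": 0.14},
    {"jaw": 0, "dx": -64, "dy": -77, "dz": 0, "wx": 0, "wy": 0, "wz": 0.28}
  ],
  "squeeze": 25
}}

```text
time: 1.55
tool_pos: [275.8, 448.7, 403.6]
tcp_rot: [-179.9, 0.0, 139.1]
ft_force: [0.3, -0.7, 0.0]
finger_gap: 85.2
```

Run:
```python
from h import *
go((473,-280.5,400,20))
```

```text
d [-626.1 -422.6    4.5] w [-7.0000e-04  1.8000e-03  2.0795e+00] rows 15.1
t 1.55 [275.8 448.7 403.6] [-1.7991e+02  2.0000e-02  1.3915e+02] F [ 0.3 -0.7  0. ] gap 85.2 q [53. -4. 97. -0. 87.  4.]
```

Emit:
{"api": "arm_command", "payload": {
  "plan": [
    {"jaw": 0, "dx": -626, "dy": -422, "dz": 4, "wx": 0, "wy": 0, "wz": 2.08},
    {"jaw": 0, "dx": -626, "dy": -422, "dz": 4, "wx": 0, "wy": 0, "wz": 2.08},
    {"jaw": 0, "dx": -626, "dy": -422, "dz": 4, "wx": 0, "wy": 0, "wz": 2.08},
    {"jaw": 0, "dx": -626, "dy": -422, "dz": 4, "wx": 0, "wy": 0, "wz": 2.08},
    {"jaw": 0, "dx": -626, "dy": -422, "dz": 4, "wx": 0, "wy": 0, "wz": 2.08},
    {"jaw": 0, "dx": -626, "dy": -422, "dz": 4, "wx": 0, "wy": 0, "wz": 2.08},
    {"jaw": 0, "dx": -626, "dy": -422, "dz": 4, "wx": 0, "wy": 0, "wz": 2.08},
    {"jaw": 0, "dx": -626, "dy": -422, "dz": 4, "wx": 0, "wy": 0, "wz": 2.08},
    {"jaw": 0, "dx": -626, "dy": -422, "dz": 4, "wx": 0, "wy": 0, "wz": 2.08},
    {"jaw": 0, "dx": -626, "dy": -422, "dz": 4, "wx": 0, "wy": 0, "wz": 2.08},
    {"jaw": 0, "dx": -626, "dy": -422, "dz": 4, "wx": 0, "wy": 0, "wz": 2.08},
    {"jaw": 0, "dx": -626, "dy": -422, "dz": 4, "wx": 0, "wy": 0, "wz": 2.08}
  ]
}}

```text
time: 2.75
tool_pos: [434.8, -131.7, 401.9]
tcp_rot: [179.9, -0.0, 35.8]
ft_force: [0.7, 2.0, -0.7]
finger_gap: 85.2
```

Run:
```python
from h import *
go((473,-280.5,400,20))
```

```text
d [-56.1 143.1   2. ] w [ 0.0009 -0.0009  0.2761] rows 3.1
t 2.75 [ 434.8 -131.7  401.9] [ 1.7994e+02 -5.0000e-02  3.5820e+01] F [ 0.7  2.  -0.7] gap 85.2 q [-23. -16. 108.   0.  88.  31.]
```

Emit:
{"api": "arm_command", "payload": {
  "plan": [
    {"jaw": 0, "dx": -50, "dy": 130, "dz": 2, "wx": 0, "wy": 0, "wz": 0.26},
    {"jaw": 0, "dx": -50, "dy": 130, "dz": 2, "wx": 0, "wy": 0, "wz": 0.26},
    {"jaw": 0, "dx": -50, "dy": 130, "dz": 2, "wx": 0, "wy": 0, "wz": 0.26},
    {"jaw": 0, "dx": -50, "dy": 130, "dz": 2, "wx": 0, "wy": 0, "wz": 0.26},
    {"jaw": 0, "dx": -50, "dy": 130, "dz": 2, "wx": 0, "wy": 0, "wz": 0.26},
    {"jaw": 0, "dx": -50, "dy": 130, "dz": 2, "wx": 0, "wy": 0, "wz": 0.26}
  ]
}}

```text
time: 3.35
tool_pos: [471.1, -263.1, 399.5]
tcp_rot: [-180.0, -0.0, 21.3]
ft_force: [0.5, -0.1, -0.4]
finger_gap: 85.4
```

Run:
```python
from h import *
go((473,-280.5,340,20),(473,-280.5,291,20))
s=snapshot('top');save(s,'t1'); a=np.asarray(s['pixels'])
s=snapshot('scene');save(s,'s1')
```

```text
d [-4.6 16.9 59.5] w [-0.0005 -0.      0.0232] rows 1.2
d [ -4.6  16.9 108.5] w [-0.0005 -0.      0.0232] rows 2.2
t 3.35 [ 471.1 -263.1  399.5] [-179.97   -0.     21.33] F [ 0.5 -0.1 -0.4] gap 85.4 q [-35.  -2.  95.   0.  86.  34.]
```

View pics/s1.png

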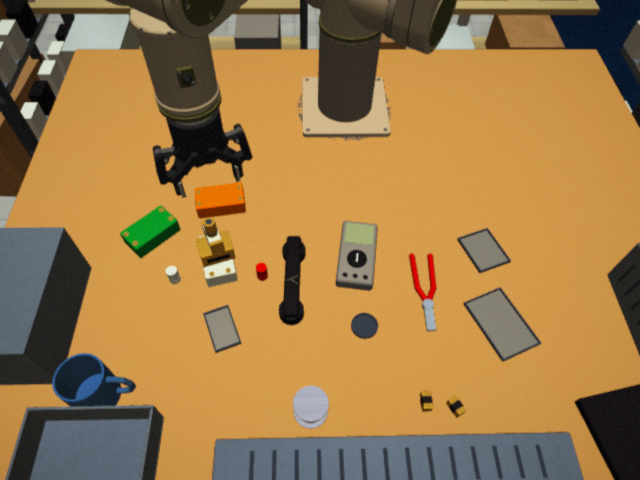

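The scene view shows the open gripper hanging over the stack (fingers at about (180,190) and (240,170)), and nothing has moved. I'll align laterally first, then descend.

Emit:
{"api": "arm_command", "payload": {
  "plan": [
    {"jaw": 0, "dx": -4.6, "dy": 16.9, "dz": 10, "wx": 0, "wy": 0, "wz": 0.023},
    {"jaw": 0, "dx": -4.6, "dy": 16.9, "dz": 30, "wx": 0, "wy": 0, "wz": 0.023},
    {"jaw": 0, "dx": -4.6, "dy": 16.9, "dz": 50, "wx": 0, "wy": 0, "wz": 0.023},
    {"jaw": 0, "dx": -4.6, "dy": 16.9, "dz": 50, "wx": 0, "wy": 0, "wz": 0.023},
    {"jaw": 0, "dx": -4.6, "dy": 16.9, "dz": 50, "wx": 0, "wy": 0, "wz": 0.023}
  ]
}}

```text
time: 3.95
tool_pos: [473.1, -280.4, 350.0]
tcp_rot: [-180.0, 0.0, 20.1]
ft_force: [0.1, -0.5, -0.4]
finger_gap: 85.4
```

Run:
```python
from h import *
go((473,-280.5,291,20))
s=snapshot('top');save(s,'t2'); a=np.asarray(s['pixels'])[195:295,370:500]
s=snapshot('scene');b=np.asarray(s['pixels'])[140:300,140:290]
import cv2
o=np.hstack([cv2.resize(a,(390,300),interpolation=2),cv2.resize(b,(375,400),interpolation=2)[:300*1]] ) if 0 else None
cv2.imwrite('pics/c2t.png',cv2.resize(a,None,fx=5,fy=5,interpolation=2)[...,::-1]);cv2.imwrite('pics/c2s.png',cv2.resize(b,None,fx=3.7,fy=3.7,interpolation=2)[...,::-1])
```

```text
d [-0.1  0.1 59. ] w [-0.0002  0.0001  0.0009] rows 1.2
t 3.95 [ 473.1 -280.4  350. ] [-1.7999e+02  1.0000e-02  2.0050e+01] F [ 0.1 -0.5 -0.4] gap 85.4 q [-36.   2.  97.   0.  81.  34.]
```

View pics/c2s.png

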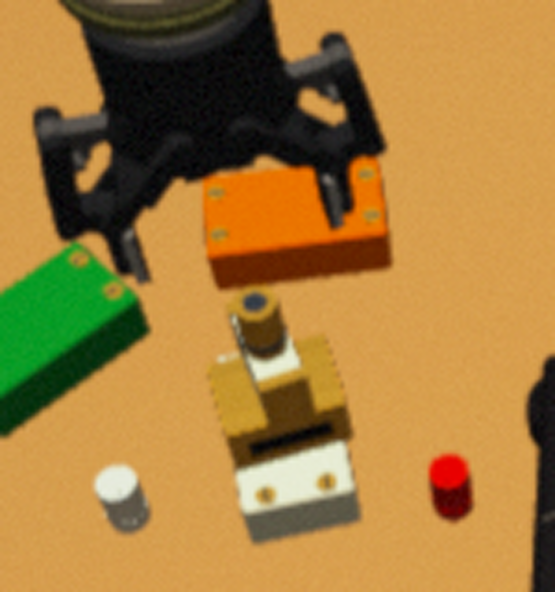

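The cap is centred between the fingertips in the crop. Descending and closing.

Emit:
{"api": "arm_command", "payload": {
  "plan": [
    {"jaw": 0, "dx": 0, "dy": 0, "dz": 25, "wx": 0, "wy": 0, "wz": 0},
    {"jaw": 0, "dx": 0, "dy": 0, "dz": 45, "wx": 0, "wy": 0, "wz": 0},
    {"jaw": 0, "dx": 0, "dy": 0, "dz": 59, "wx": 0, "wy": 0, "wz": 0},
    {"jaw": 0.3, "dx": 0, "dy": 0, "dz": 59, "wx": 0, "wy": 0, "wz": 0},
    {"jaw": 0.5, "dx": 0, "dy": 0, "dz": 59, "wx": 0, "wy": 0, "wz": 0},
    {"jaw": 0.6, "dx": 0, "dy": 0, "dz": 59, "wx": 0, "wy": 0, "wz": 0},
    {"jaw": 0.65, "dx": 0, "dy": 0, "dz": 59, "wx": 0, "wy": 0, "wz": 0}
  ]
}}

```text
time: 4.75
tool_pos: [473.5, -281.6, 291.9]
tcp_rot: [179.9, -0.1, 20.0]
ft_force: [-0.9, 0.4, 0.6]
finger_gap: 30.5
```

Run:
```python
from h import *
go((473,-280.5,291,20))
s=snapshot('top');a=np.asarray(s['pixels'])[195:295,370:500]
s=snapshot('scene');b=np.asarray(s['pixels'])[180:300,150:280]
cv2.imwrite('pics/c3s.png',cv2.resize(b,None,fx=4.5,fy=4.5,interpolation=2)[...,::-1])
```

```text
d [-0.1 -1.2  0.9] w [ 0.0019 -0.0013 -0.0003] rows 0.0
t 4.75 [ 473.5 -281.6  291.9] [ 1.7989e+02 -7.0000e-02  1.9980e+01] F [-0.9  0.4  0.6] gap 30.5 q [-36.   5. 100.   0.  75.  34.]
```

View pics/c3s.png

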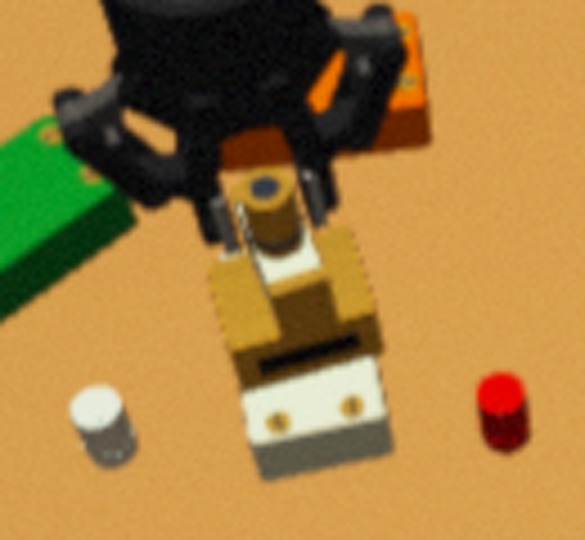

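Emit:
{"api": "arm_command", "payload": {
  "plan": [
    {"jaw": 0.7, "dx": 0, "dy": 0, "dz": 0, "wx": 0, "wy": 0, "wz": 0},
    {"jaw": 0.75, "dx": 0, "dy": 0, "dz": 0, "wx": 0, "wy": 0, "wz": 0},
    {"jaw": 0.8, "dx": 0, "dy": 0, "dz": 0, "wx": 0, "wy": 0, "wz": 0},
    {"jaw": 1, "dx": 0, "dy": 0, "dz": 0, "wx": 0, "wy": 0, "wz": 0},
    {"jaw": 1, "dx": 0, "dy": 0, "dz": 0, "wx": 0, "wy": 0, "wz": 0},
    {"jaw": 1, "dx": 0, "dy": 0, "dz": 0, "wx": 0, "wy": 0, "wz": 0}
  ]
}}

```text
time: 5.45
tool_pos: [473.1, -281.3, 290.9]
tcp_rot: [180.0, -0.0, 20.0]
ft_force: [-0.3, 1.1, 4.1]
finger_gap: 20.9
```

Run:
```python
from h import *
go((473,-280.5,291,20))
```

```text
d [ 0.2 -0.8 -0.1] w [ 0.0005 -0.0003 -0.0003] rows 0.0
t 5.45 [ 473.1 -281.3  290.9] [ 1.7997e+02 -1.0000e-02  1.9980e+01] F [-0.3  1.1  4.1] gap 20.9 q [-36.   5. 100.  -0.  75.  34.]
```

Emit:
{"api": "arm_command", "payload": {
  "plan": [
    {"jaw": 1, "dx": 0, "dy": 0, "dz": -3, "wx": 0, "wy": 0, "wz": 0},
    {"jaw": 1, "dx": 0, "dy": 0, "dz": -10, "wx": 0, "wy": 0, "wz": 0},
    {"jaw": 1, "dx": 0, "dy": 0, "dz": -22, "wx": 0, "wy": 0, "wz": 0},
    {"jaw": 1, "dx": 0, "dy": 0, "dz": -40, "wx": 0, "wy": 0, "wz": 0},
    {"jaw": 1, "dx": 0, "dy": 0, "dz": -60, "wx": 0, "wy": 0, "wz": 0},
    {"jaw": 1, "dx": 0, "dy": 0, "dz": -60, "wx": 0, "wy": 0, "wz": 0},
    {"jaw": 1, "dx": 0, "dy": 0, "dz": -60, "wx": 0, "wy": 0, "wz": 0}
  ]
}}

```text
time: 6.15
tool_pos: [473.2, -281.4, 351.2]
tcp_rot: [179.9, -0.0, 20.0]
ft_force: [-1.0, -0.1, -0.6]
finger_gap: 20.8
```

Run:
```python
from h import *
go((618.5,6,350,20),(618.5,6,187,20))
s=snapshot('top');a=np.asarray(s['pixels'])[195:295,370:500]
s=snapshot('scene');b=np.asarray(s['pixels'])[140:300,140:290]
cv2.imwrite('pics/c4s.png',cv2.resize(b,None,fx=3.7,fy=3.7,interpolation=2)[...,::-1])
cv2.imwrite('pics/c4t.png',cv2.resize(a,None,fx=5,fy=5,interpolation=2)[...,::-1])
```

```text
d [ 234.8 -220.4    1.1] w [ 0.0013 -0.0009 -0.0003] rows 6.4
d [ 234.6 -220.6  164.1] w [ 0.0013 -0.0009 -0.0003] rows 7.2
t 6.15 [ 473.2 -281.4  351.2] [ 1.7992e+02 -5.0000e-02  1.9980e+01] F [-1.  -0.1 -0.6] gap 20.8 q [-36.   2.  97.  -0.  81.  34.]
```

View pics/c4s.png

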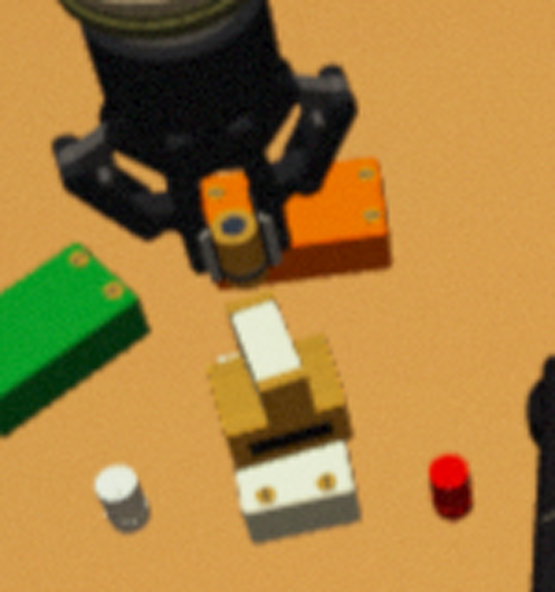

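The cap is held upright and the stack is undisturbed. Moving to the dish.

Emit:
{"api": "arm_command", "payload": {
  "plan": [
    {"jaw": 1, "dx": 15, "dy": -14, "dz": 0, "wx": 0, "wy": 0, "wz": 0},
    {"jaw": 1, "dx": 40, "dy": -38, "dz": 0, "wx": 0, "wy": 0, "wz": 0},
    {"jaw": 1, "dx": 70, "dy": -66, "dz": 0, "wx": 0, "wy": 0, "wz": 0},
    {"jaw": 1, "dx": 100, "dy": -94, "dz": 0, "wx": 0, "wy": 0, "wz": 0},
    {"jaw": 1, "dx": 130, "dy": -122, "dz": 0, "wx": 0, "wy": 0, "wz": 0},
    {"jaw": 1, "dx": 160, "dy": -150, "dz": 0, "wx": 0, "wy": 0, "wz": 0},
    {"jaw": 1, "dx": 190, "dy": -178, "dz": 0, "wx": 0, "wy": 0, "wz": 0},
    {"jaw": 1, "dx": 215, "dy": -202, "dz": 10, "wx": 0, "wy": 0, "wz": 0},
    {"jaw": 1, "dx": 230, "dy": -216, "dz": 30, "wx": 0, "wy": 0, "wz": 0},
    {"jaw": 1, "dx": 234.7, "dy": -220.5, "dz": 60, "wx": 0, "wy": 0, "wz": 0},
    {"jaw": 1, "dx": 234.7, "dy": -220.5, "dz": 80, "wx": 0, "wy": 0, "wz": 0},
    {"jaw": 1, "dx": 234.7, "dy": -220.5, "dz": 80, "wx": 0, "wy": 0, "wz": 0}
  ]
}}

```text
time: 7.45
tool_pos: [616.0, 6.8, 264.8]
tcp_rot: [-179.8, 0.5, 20.0]
ft_force: [-0.6, -0.3, -1.4]
finger_gap: 21.3
```

Run:
```python
from h import *
go((618.5,6,200,20),(618.5,6,187,20))
s=snapshot('top');a=np.asarray(s['pixels'])[130:240,220:360]
s=snapshot('scene');b=np.asarray(s['pixels'])[200:360,280:440]
cv2.imwrite('pics/c5s.png',cv2.resize(b,None,fx=3.7,fy=3.7,interpolation=2)[...,::-1])
cv2.imwrite('pics/c5t.png',cv2.resize(a,None,fx=5,fy=5,interpolation=2)[...,::-1])
```

```text
d [ 2.6  1.9 64.8] w [-0.0038  0.0086  0.0005] rows 1.3
d [ 2.7  1.9 77.8] w [-0.0038  0.0086  0.0005] rows 1.6
t 7.45 [616.    6.8 264.8] [-179.78    0.49   20.03] F [-0.6 -0.3 -1.4] gap 21.3 q [-4. 16. 90. -0. 74. 66.]
```

View pics/c5s.png

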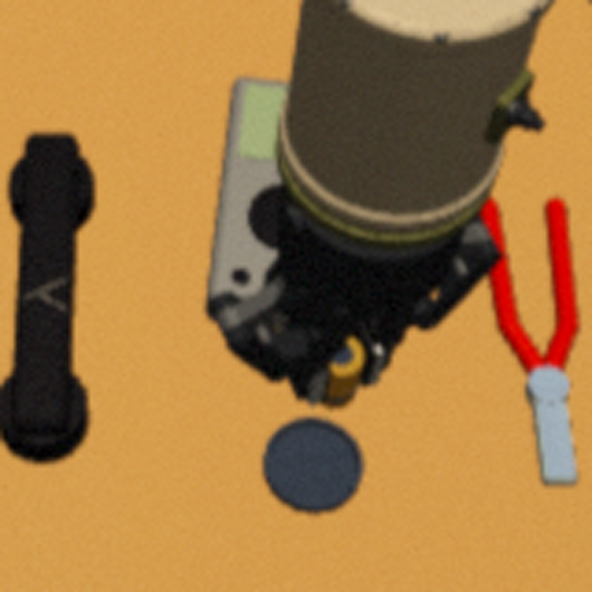

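Emit:
{"api": "arm_command", "payload": {
  "plan": [
    {"jaw": 1, "dx": 0, "dy": 0, "dz": 15, "wx": 0, "wy": 0, "wz": 0},
    {"jaw": 1, "dx": 0, "dy": 0, "dz": 35, "wx": 0, "wy": 0, "wz": 0},
    {"jaw": 1, "dx": 0, "dy": 0, "dz": 55, "wx": 0, "wy": 0, "wz": 0},
    {"jaw": 1, "dx": 0, "dy": 0, "dz": 65, "wx": 0, "wy": 0, "wz": 0},
    {"jaw": 1, "dx": 0, "dy": 0, "dz": 65, "wx": 0, "wy": 0, "wz": 0},
    {"jaw": 1, "dx": 0, "dy": 0, "dz": 65, "wx": 0, "wy": 0, "wz": 0}
  ]
}}

```text
time: 8.15
tool_pos: [618.6, 6.0, 206.3]
tcp_rot: [180.0, -0.1, 20.0]
ft_force: [0.3, 0.3, -0.5]
finger_gap: 21.1
```

Run:
```python
from h import *
go((618.5,6,187,20))
s=snapshot('top');a=np.asarray(s['pixels'])[130:240,220:360]
s=snapshot('scene');b=np.asarray(s['pixels'])[200:360,280:440]
cv2.imwrite('pics/c6s.png',cv2.resize(b,None,fx=3.7,fy=3.7,interpolation=2)[...,::-1])
cv2.imwrite('pics/c6t.png',cv2.resize(a,None,fx=5,fy=5,interpolation=2)[...,::-1])
```

```text
d [-0.1 -0.  19.3] w [ 0.0004 -0.0009 -0.0005] rows 0.4
t 8.15 [618.6   6.  206.3] [ 1.7998e+02 -5.0000e-02  1.9970e+01] F [ 0.3  0.3 -0.5] gap 21.1 q [-4. 20. 92.  0. 68. 66.]
```

View pics/c6s.png

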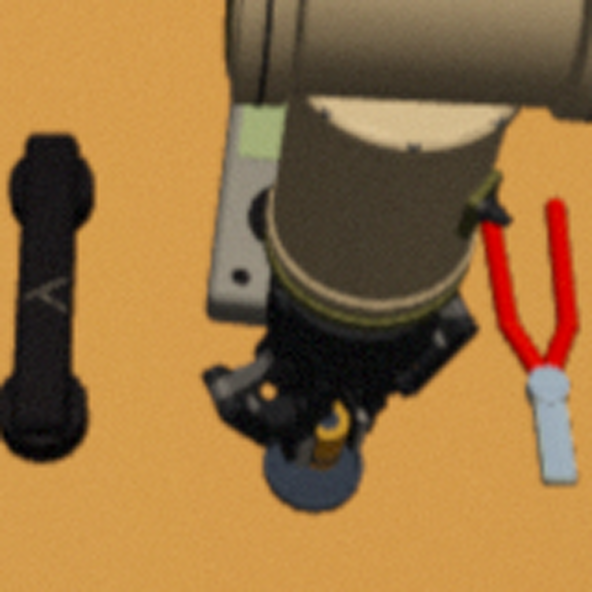

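Run:
```python
from h import *
s=snapshot('scene'); print(proj(s,(618.5,6,59)), atz(s,(370,312),59))
```

```text
[np.float64(367.32425998269935), np.float64(312.31065047568853)] [617.95041326  10.89975127  59.        ]
```

Emit:
{"api": "arm_command", "payload": {
  "plan": [
    {"jaw": 1, "dx": 0, "dy": 0, "dz": 6, "wx": 0, "wy": 0, "wz": 0},
    {"jaw": 1, "dx": 0, "dy": 0, "dz": 12, "wx": 0, "wy": 0, "wz": 0},
    {"jaw": 1, "dx": 0, "dy": 0, "dz": 17, "wx": 0, "wy": 0, "wz": 0},
    {"jaw": 1, "dx": 0, "dy": 0, "dz": 17, "wx": 0, "wy": 0, "wz": 0},
    {"jaw": 1, "dx": 0, "dy": 0, "dz": 17, "wx": 0, "wy": 0, "wz": 0}
  ]
}}

```text
time: 8.8
tool_pos: [618.0, 6.2, 188.0]
tcp_rot: [-180.0, 0.0, 20.0]
ft_force: [-0.6, -0.2, -0.4]
finger_gap: 21.3
```

Run:
```python
from h import *
go((618.5,6,187,20))
```

```text
d [0.4 0.4 1. ] w [-0.0004  0.0009 -0.0003] rows 0.0
t 8.8 [618.    6.2 188. ] [-1.7998e+02  5.0000e-02  1.9990e+01] F [-0.6 -0.2 -0.4] gap 21.3 q [-4. 22. 92. -0. 66. 66.]
```

Emit:
{"api": "arm_command", "payload": {
  "plan": [
    {"jaw": 1, "dx": 0, "dy": 0, "dz": 1, "wx": 0, "wy": 0, "wz": 0},
    {"jaw": 1, "dx": 0, "dy": 0, "dz": 1.5, "wx": 0, "wy": 0, "wz": 0},
    {"jaw": 1, "dx": 0, "dy": 0, "dz": 1.5, "wx": 0, "wy": 0, "wz": 0}
  ]
}}

```text
time: 9.1
tool_pos: [618.3, 6.2, 187.1]
tcp_rot: [180.0, -0.0, 20.0]
ft_force: [0.4, 1.0, -0.4]
finger_gap: 21.1
```

Run:
```python
from h import *
go((618.5,6,187,20))
```

```text
d [0.1 0.2 0.1] w [ 0.0001 -0.0002 -0.0003] rows 0.0
t 9.1 [618.3   6.2 187.1] [ 1.7999e+02 -1.0000e-02  1.9980e+01] F [ 0.4  1.  -0.4] gap 21.1 q [-4. 22. 92. -0. 66. 66.]
```

Emit:
{"api": "arm_command", "payload": {
  "plan": [
    {"jaw": 1, "dx": 0, "dy": 0, "dz": 0.8, "wx": 0, "wy": 0, "wz": 0},
    {"jaw": 1, "dx": 0, "dy": 0, "dz": 0.8, "wx": 0, "wy": 0, "wz": 0},
    {"jaw": 0.7, "dx": 0, "dy": 0, "dz": 0.8, "wx": 0, "wy": 0, "wz": 0},
    {"jaw": 0.6, "dx": 0, "dy": 0, "dz": 0.8, "wx": 0, "wy": 0, "wz": 0},
    {"jaw": 0.5, "dx": 0, "dy": 0, "dz": 0.8, "wx": 0, "wy": 0, "wz": 0},
    {"jaw": 0.3, "dx": 0, "dy": 0, "dz": 0.8, "wx": 0, "wy": 0, "wz": 0},
    {"jaw": 0.3, "dx": 0, "dy": 0, "dz": 0.8, "wx": 0, "wy": 0, "wz": 0}
  ]
}}

```text
time: 9.8
tool_pos: [618.3, 6.2, 186.3]
tcp_rot: [180.0, -0.0, 20.0]
ft_force: [0.3, 0.5, 0.1]
finger_gap: 60.0
```

Emit:
{"api": "arm_command", "payload": {
  "plan": [
    {"jaw": 0.3, "dx": 0, "dy": 0, "dz": -5, "wx": 0, "wy": 0, "wz": 0},
    {"jaw": 0.3, "dx": 0, "dy": 0, "dz": -25, "wx": 0, "wy": 0, "wz": 0},
    {"jaw": 0.3, "dx": 0, "dy": 0, "dz": -70, "wx": 0, "wy": 0, "wz": 0},
    {"jaw": 0.3, "dx": 0, "dy": 0, "dz": -120, "wx": 0, "wy": 0, "wz": 0},
    {"jaw": 0.3, "dx": 0, "dy": 0, "dz": -160, "wx": 0, "wy": 0, "wz": 0},
    {"jaw": 0.3, "dx": 0, "dy": 0, "dz": -160, "wx": 0, "wy": 0, "wz": 0}
  ]
}}

```text
time: 10.4
tool_pos: [620.4, 6.1, 355.4]
tcp_rot: [179.7, -0.7, 20.0]
ft_force: [1.0, -0.1, 0.1]
finger_gap: 59.7
```

Run:
```python
from h import *
s=snapshot('scene');b=np.asarray(s['pixels'])[200:360,280:440]
cv2.imwrite('pics/c7s.png',cv2.resize(b,None,fx=3.7,fy=3.7,interpolation=2)[...,::-1])
print(proj(s,(618.5,6,39)))
go((471,-280,350,20))
```

```text
[np.float64(366.22413496734816), np.float64(317.17148093853643)]
d [-237.5  218.1    0.5] w [ 0.0036 -0.008  -0.0002] rows 6.4
t 10.45 [619.6   6.1 351.6] [179.8   -0.46  19.99] F [0.3 0.8 0.1] gap 59.8 q [-4. 12. 86.  0. 82. 66.]
```

View pics/c7s.png

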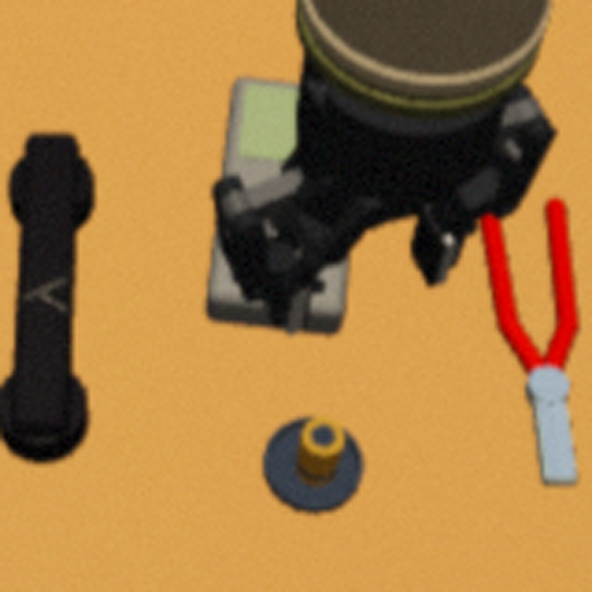

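The cap stands upright in the dish, with its hole at about (367,317), where I predicted it. Next is the carrier.

Emit:
{"api": "arm_command", "payload": {
  "plan": [
    {"jaw": 0.3, "dx": -236.8, "dy": 218.0, "dz": 0, "wx": 0, "wy": 0, "wz": 0},
    {"jaw": 0.3, "dx": -236.8, "dy": 218.0, "dz": 0, "wx": 0, "wy": 0, "wz": 0},
    {"jaw": 0.3, "dx": -236.8, "dy": 218.0, "dz": 0, "wx": 0, "wy": 0, "wz": 0},
    {"jaw": 0.3, "dx": -236.8, "dy": 218.0, "dz": 0, "wx": 0, "wy": 0, "wz": 0},
    {"jaw": 0.3, "dx": -236.8, "dy": 218.0, "dz": 0, "wx": 0, "wy": 0, "wz": 0},
    {"jaw": 0.3, "dx": -236.8, "dy": 218.0, "dz": 0, "wx": 0, "wy": 0, "wz": 0},
    {"jaw": 0.3, "dx": -236.8, "dy": 218.0, "dz": 0, "wx": 0, "wy": 0, "wz": 0},
    {"jaw": 0.3, "dx": -236.8, "dy": 218.0, "dz": 0, "wx": 0, "wy": 0, "wz": 0},
    {"jaw": 0.3, "dx": -236.8, "dy": 218.0, "dz": 0, "wx": 0, "wy": 0, "wz": 0},
    {"jaw": 0.3, "dx": -236.8, "dy": 218.0, "dz": 0, "wx": 0, "wy": 0, "wz": 0}
  ]
}}

```text
time: 11.45
tool_pos: [470.5, -278.6, 345.5]
tcp_rot: [-179.9, 0.0, 20.0]
ft_force: [1.0, 1.1, 0.9]
finger_gap: 59.6
```

Run:
```python
from h import *
go((470.5,-279.7,300,20),(470.5,-279.7,255,20))
s=snapshot('scene');b=np.asarray(s['pixels'])[140:300,140:290]
cv2.imwrite('pics/c8s.png',cv2.resize(b,None,fx=3.7,fy=3.7,interpolation=2)[...,::-1])
for z,L,W,x,y,a in ((108,58,24,470.5,-279.7,20),(72,48,64,473.4,-280.5,17)):
    a=np.radians(a)
    print([np.round((np.array(proj(s,(x+np.cos(a)*i*L/2-np.sin(a)*j*W/2,y+np.sin(a)*i*L/2+np.cos(a)*j*W/2,z)))*3.7-[140*3.7,140*3.7]).astype(int).tolist() for i,j in ((1,1),(1,-1),(-1,-1),(-1,1))])
```

```text
File "<stdin>", line 7
    print([np.round((np.array(proj(s,(x+np.cos(a)*i*L/2-np.sin(a)*j*W/2,y+np.sin(a)*i*L/2+np.cos(a)*j*W/2,z)))*3.7-[140*3.7,140*3.7]).astype(int).tolist() for i,j in ((1,1),(1,-1),(-1,-1),(-1,1))])
                                                                                                                                                                                                   ^
SyntaxError: closing parenthesis ']' does not match opening parenthesis '('
```

```bash
cat >> h.py <<'E'
def box(s,z,L,W,x,y,a):
    a=np.radians(a)
    return np.array([proj(s,(x+np.cos(a)*i*L/2-np.sin(a)*j*W/2,y+np.sin(a)*i*L/2+np.cos(a)*j*W/2,z)) for i,j in ((1,1),(1,-1),(-1,-1),(-1,1))])
def crop(n,x0,y0,w,h,f,name,boxes=()):
    s=snapshot(n); b=np.ascontiguousarray(np.asarray(s['pixels'])[y0:y0+h,x0:x0+w])
    b=cv2.resize(b,None,fx=f,fy=f,interpolation=2)
    for q in boxes:
        p=((box(s,*q)+.5-[x0,y0])*f).astype(np.int32); cv2.polylines(b,[p],True,(0,255,255),1)
    cv2.imwrite(f'pics/{name}.png',b[...,::-1])
E
python3 - <<'E'
from h import *
go((470.5,-279.7,300,20),(470.5,-279.7,255,20))
crop('scene',140,140,150,160,3.7,'c8s',((108,58,24,470.5,-279.7,20),(72,48,64,473.4,-280.5,17),(36,104,60,472.8,-280.5,13.3)))
E
```

```text
d [-0.4  1.  45.5] w [-0.0013  0.0003  0.0005] rows 0.9
d [-0.4  1.1 90.5] w [-0.0013  0.0003  0.0005] rows 1.8
t 11.45 [ 470.5 -278.6  345.5] [-1.7992e+02  2.0000e-02  2.0030e+01] F [1.  1.1 0.9] gap 59.6 q [-36.   1.  98.   0.  81.  34.]
```

View pics/c8s.png

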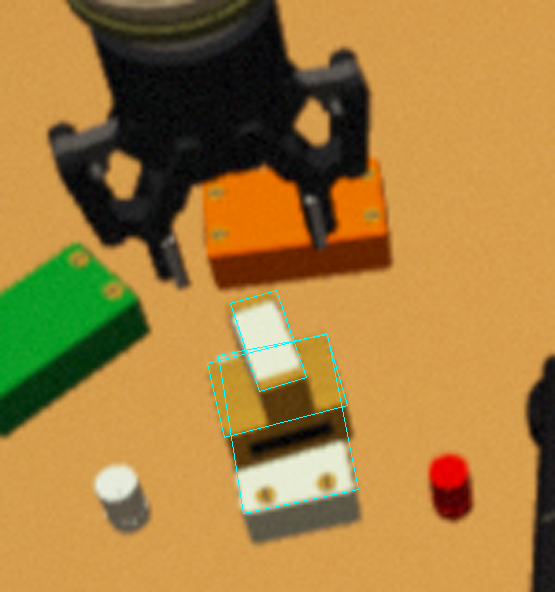

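The predicted outlines lie within about 1–2 mm of the real parts. Descending on the carrier.

Emit:
{"api": "arm_command", "payload": {
  "plan": [
    {"jaw": 0.3, "dx": 0, "dy": 0, "dz": 30, "wx": 0, "wy": 0, "wz": 0},
    {"jaw": 0.3, "dx": 0, "dy": 0, "dz": 60, "wx": 0, "wy": 0, "wz": 0},
    {"jaw": 0.3, "dx": 0, "dy": 0, "dz": 80, "wx": 0, "wy": 0, "wz": 0},
    {"jaw": 0.3, "dx": 0, "dy": 0, "dz": 91, "wx": 0, "wy": 0, "wz": 0},
    {"jaw": 0.5, "dx": 0, "dy": 0, "dz": 91, "wx": 0, "wy": 0, "wz": 0},
    {"jaw": 0.6, "dx": 0, "dy": 0, "dz": 91, "wx": 0, "wy": 0, "wz": 0},
    {"jaw": 0.65, "dx": 0, "dy": 0, "dz": 91, "wx": 0, "wy": 0, "wz": 0},
    {"jaw": 0.7, "dx": 0, "dy": 0, "dz": 91, "wx": 0, "wy": 0, "wz": 0},
    {"jaw": 0.75, "dx": 0, "dy": 0, "dz": 91, "wx": 0, "wy": 0, "wz": 0},
    {"jaw": 1, "dx": 0, "dy": 0, "dz": 91, "wx": 0, "wy": 0, "wz": 0},
    {"jaw": 1, "dx": 0, "dy": 0, "dz": 91, "wx": 0, "wy": 0, "wz": 0},
    {"jaw": 1, "dx": 0, "dy": 0, "dz": 91, "wx": 0, "wy": 0, "wz": 0}
  ],
  "squeeze": 30
}}

```text
time: 12.7
tool_pos: [470.8, -280.1, 256.9]
tcp_rot: [179.9, -0.1, 20.0]
ft_force: [-0.2, 0.9, 6.9]
finger_gap: 23.6
```

Run:
```python
from h import *
go((470.5,-279.7,255,20))
crop('scene',140,140,150,160,3.7,'c9s')
```

```text
d [-0.2 -0.5  1.9] w [ 0.0024 -0.0017 -0.0004] rows 0.0
t 12.7 [ 470.8 -280.1  256.9] [ 1.7986e+02 -1.0000e-01  1.9980e+01] F [-0.2  0.9  6.9] gap 23.6 q [-36.   6. 102.   0.  71.  34.]
```

View pics/c9s.png

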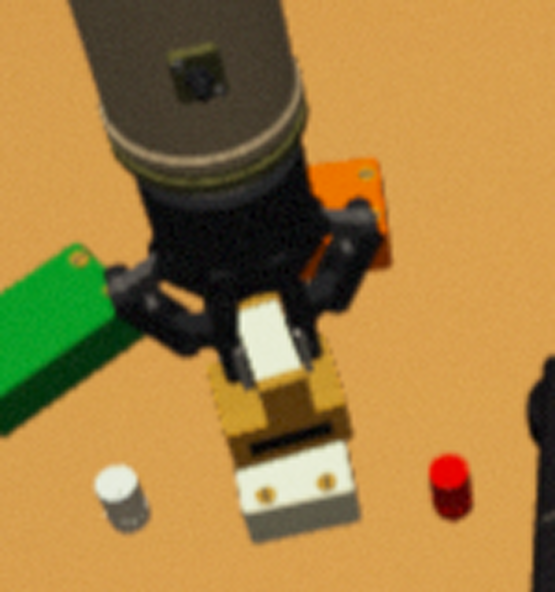

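Emit:
{"api": "arm_command", "payload": {
  "plan": [
    {"jaw": 1, "dx": 0, "dy": 0, "dz": -3, "wx": 0, "wy": 0, "wz": 0},
    {"jaw": 1, "dx": 0, "dy": 0, "dz": -10, "wx": 0, "wy": 0, "wz": 0},
    {"jaw": 1, "dx": 0, "dy": 0, "dz": -22, "wx": 0, "wy": 0, "wz": 0},
    {"jaw": 1, "dx": 0, "dy": 0, "dz": -40, "wx": 0, "wy": 0, "wz": 0},
    {"jaw": 1, "dx": 0, "dy": 0, "dz": -60, "wx": 0, "wy": 0, "wz": 0},
    {"jaw": 1, "dx": 0, "dy": 0, "dz": -60, "wx": 0, "wy": 0, "wz": 0},
    {"jaw": 1, "dx": 0, "dy": 0, "dz": -60, "wx": 0, "wy": 0, "wz": 0}
  ]
}}

```text
time: 13.45
tool_pos: [470.4, -279.7, 315.8]
tcp_rot: [179.9, -0.0, 20.0]
ft_force: [-0.8, 0.3, -1.6]
finger_gap: 23.6
```

Run:
```python
from h import *
go((619.5,-263.7,316,21),(619.5,-263.7,220,21))
crop('scene',140,140,150,160,3.7,'c10s')
```

```text
d [145.6  35.9  -0. ] w [ 0.0013 -0.0008 -0.0177] rows 3.0
d [145.6  35.8  96. ] w [ 0.0013 -0.0008 -0.0177] rows 3.6
t 13.45 [ 470.4 -279.7  315.8] [ 1.7993e+02 -5.0000e-02  1.9980e+01] F [-0.8  0.3 -1.6] gap 23.6 q [-36.   3. 100.  -0.  77.  34.]
```

View pics/c10s.png

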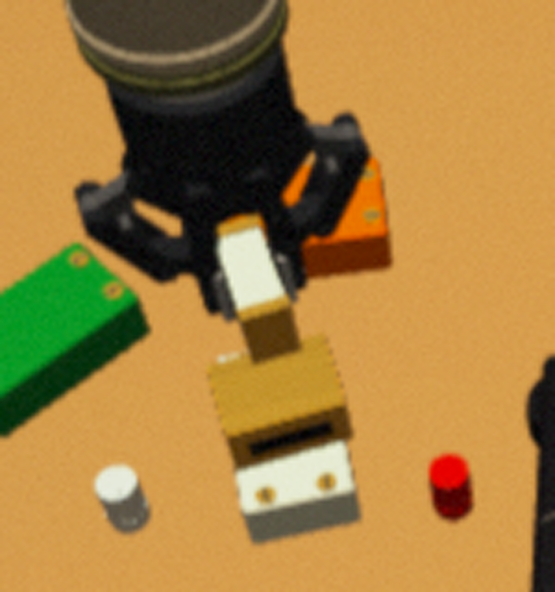

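Emit:
{"api": "arm_command", "payload": {
  "plan": [
    {"jaw": 1, "dx": 15, "dy": 3, "dz": 0, "wx": 0, "wy": 0, "wz": 0},
    {"jaw": 1, "dx": 40, "dy": 9, "dz": 0, "wx": 0, "wy": 0, "wz": -0.018},
    {"jaw": 1, "dx": 70, "dy": 17, "dz": 0, "wx": 0, "wy": 0, "wz": -0.018},
    {"jaw": 1, "dx": 100, "dy": 25, "dz": 0, "wx": 0, "wy": 0, "wz": -0.018},
    {"jaw": 1, "dx": 125, "dy": 31, "dz": 10, "wx": 0, "wy": 0, "wz": -0.018},
    {"jaw": 1, "dx": 140, "dy": 35, "dz": 30, "wx": 0, "wy": 0, "wz": -0.018},
    {"jaw": 1, "dx": 145.6, "dy": 35.8, "dz": 55, "wx": 0, "wy": 0, "wz": -0.018},
    {"jaw": 1, "dx": 145.6, "dy": 35.8, "dz": 80, "wx": 0, "wy": 0, "wz": -0.018},
    {"jaw": 1, "dx": 145.6, "dy": 35.8, "dz": 95, "wx": 0, "wy": 0, "wz": -0.018},
    {"jaw": 1, "dx": 145.6, "dy": 35.8, "dz": 100, "wx": 0, "wy": 0, "wz": -0.018},
    {"jaw": 1, "dx": 145.6, "dy": 35.8, "dz": 100, "wx": 0, "wy": 0, "wz": -0.018},
    {"jaw": 1, "dx": 145.6, "dy": 35.8, "dz": 100, "wx": 0, "wy": 0, "wz": -0.018}
  ]
}}

```text
time: 14.7
tool_pos: [619.6, -263.9, 216.6]
tcp_rot: [179.9, -0.1, 21.0]
ft_force: [0.1, 0.2, -1.9]
finger_gap: 24.0
```

Run:
```python
from h import *
go((619.5,-263.7,188.5,21))
z=sense()['tool_pos'][2]-185+36
crop('scene',150,230,150,150,3.7,'c11s',((z,58,24,619.5,-263.7,21),))
```

```text
d [-0.1 -0.3 28.1] w [ 0.0013 -0.0011  0.    ] rows 0.6
t 14.7 [ 619.6 -263.9  216.6] [ 1.7992e+02 -7.0000e-02  2.1000e+01] F [ 0.1  0.2 -1.9] gap 24.0 q [-27.  27.  82.  -0.  71.  42.]
```

View pics/c11s.png

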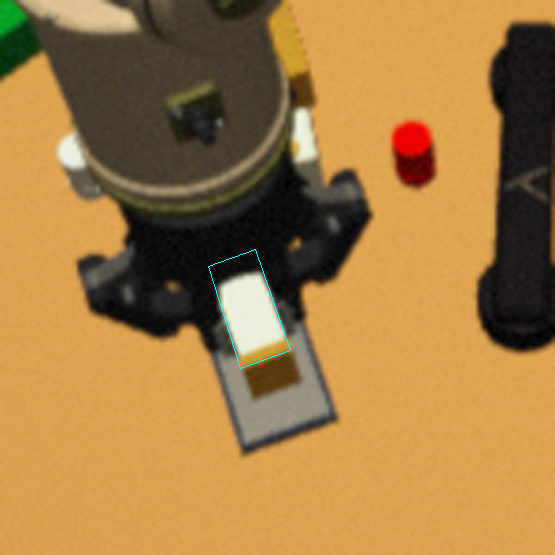

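The carrier is aligned over its tray. Lowering it.

Emit:
{"api": "arm_command", "payload": {
  "plan": [
    {"jaw": 1, "dx": 0, "dy": 0, "dz": 9, "wx": 0, "wy": 0, "wz": 0},
    {"jaw": 1, "dx": 0, "dy": 0, "dz": 18, "wx": 0, "wy": 0, "wz": 0},
    {"jaw": 1, "dx": 0, "dy": 0, "dz": 24, "wx": 0, "wy": 0, "wz": 0},
    {"jaw": 1, "dx": 0, "dy": 0, "dz": 27, "wx": 0, "wy": 0, "wz": 0},
    {"jaw": 1, "dx": 0, "dy": 0, "dz": 27, "wx": 0, "wy": 0, "wz": 0},
    {"jaw": 1, "dx": 0, "dy": 0, "dz": 28, "wx": 0, "wy": 0, "wz": 0},
    {"jaw": 1, "dx": 0, "dy": 0, "dz": 28, "wx": 0, "wy": 0, "wz": 0},
    {"jaw": 1, "dx": 0, "dy": 0, "dz": 28, "wx": 0, "wy": 0, "wz": 0}
  ]
}}

```text
time: 15.55
tool_pos: [619.4, -263.5, 187.9]
tcp_rot: [180.0, -0.0, 21.0]
ft_force: [-3.9, 2.1, 6.3]
finger_gap: 23.6
```

Contact (about 6 N up). Releasing.

Emit:
{"api": "arm_command", "payload": {
  "plan": [
    {"jaw": 0.75, "dx": 0, "dy": 0, "dz": 0, "wx": 0, "wy": 0, "wz": 0},
    {"jaw": 0.65, "dx": 0, "dy": 0, "dz": 0, "wx": 0, "wy": 0, "wz": 0},
    {"jaw": 0.5, "dx": 0, "dy": 0, "dz": 0, "wx": 0, "wy": 0, "wz": 0},
    {"jaw": 0.4, "dx": 0, "dy": 0, "dz": 0, "wx": 0, "wy": 0, "wz": 0},
    {"jaw": 0.4, "dx": 0, "dy": 0, "dz": 0, "wx": 0, "wy": 0, "wz": 0},
    {"jaw": 0.4, "dx": 0, "dy": 0, "dz": 0, "wx": 0, "wy": 0, "wz": 0},
    {"jaw": 0.4, "dx": 0, "dy": 0, "dz": -5, "wx": 0, "wy": 0, "wz": 0},
    {"jaw": 0.4, "dx": 0, "dy": 0, "dz": -25, "wx": 0, "wy": 0, "wz": 0},
    {"jaw": 0.4, "dx": 0, "dy": 0, "dz": -65, "wx": 0, "wy": 0, "wz": 0},
    {"jaw": 0.4, "dx": 0, "dy": 0, "dz": -110, "wx": 0, "wy": 0, "wz": 0},
    {"jaw": 0.4, "dx": 0, "dy": 0, "dz": -110, "wx": 0, "wy": 0, "wz": 0},
    {"jaw": 0.4, "dx": 0, "dy": 0, "dz": -110, "wx": 0, "wy": 0, "wz": 0}
  ]
}}

```text
time: 16.75
tool_pos: [620.0, -263.9, 300.2]
tcp_rot: [179.8, -0.2, 21.0]
ft_force: [0.1, 0.1, -0.6]
finger_gap: 51.2
```

Run:
```python
from h import *
go((473.4,-280.5,300,107),(473.4,-280.5,218,107))
crop('scene',150,230,150,150,3.7,'c12s',((39,58,24,619.5,-263.7,21),))
```

```text
d [-142.8  -37.1   -0.4] w [ 5.4000e-03  1.0000e-04 -1.5007e+00] rows 10.0
d [-143.1  -37.4   81.6] w [ 5.4000e-03  1.0000e-04 -1.5007e+00] rows 10.0
t 16.75 [ 620.  -263.9  300.2] [179.79  -0.19  21.02] F [ 0.1  0.1 -0.6] gap 51.2 q [-27.  22.  79.  -0.  79.  42.]
```

View pics/c12s.png

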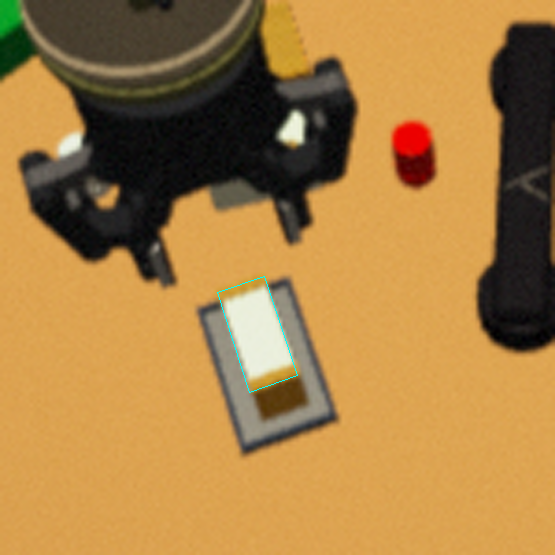

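The carrier is in its tray, matching the prediction. Next is the block, with the jaws turned 86° so they grip across its 48 mm side.

Emit:
{"api": "arm_command", "payload": {
  "plan": [
    {"jaw": 0.1, "dx": -142.8, "dy": -37, "dz": -5, "wx": 0, "wy": 0, "wz": -1.5},
    {"jaw": 0, "dx": -142.8, "dy": -37, "dz": -5, "wx": 0, "wy": 0, "wz": -1.5},
    {"jaw": 0, "dx": -142.8, "dy": -37, "dz": -5, "wx": 0, "wy": 0, "wz": -1.5},
    {"jaw": 0, "dx": -142.8, "dy": -37, "dz": -5, "wx": 0, "wy": 0, "wz": -1.5},
    {"jaw": 0, "dx": -142.8, "dy": -37, "dz": -5, "wx": 0, "wy": 0, "wz": -1.5},
    {"jaw": 0, "dx": -142.8, "dy": -37, "dz": -5, "wx": 0, "wy": 0, "wz": -1.5},
    {"jaw": 0, "dx": -142.8, "dy": -37, "dz": -5, "wx": 0, "wy": 0, "wz": -1.5},
    {"jaw": 0, "dx": -142.8, "dy": -37, "dz": -5, "wx": 0, "wy": 0, "wz": -1.5},
    {"jaw": 0, "dx": -142.8, "dy": -37, "dz": -5, "wx": 0, "wy": 0, "wz": -1.5},
    {"jaw": 0, "dx": -142.8, "dy": -37, "dz": -5, "wx": 0, "wy": 0, "wz": -1.5},
    {"jaw": 0, "dx": -142.8, "dy": -37, "dz": -5, "wx": 0, "wy": 0, "wz": -1.5},
    {"jaw": 0, "dx": -142.8, "dy": -37, "dz": -5, "wx": 0, "wy": 0, "wz": -1.5}
  ]
}}

```text
time: 18.0
tool_pos: [472.3, -279.9, 300.8]
tcp_rot: [-179.9, -0.1, 106.7]
ft_force: [-0.7, -1.0, -0.9]
finger_gap: 85.8
```

Run:
```python
from h import *
go((473.4,-280.5,260,107),(473.4,-280.5,215,107))
crop('scene',140,140,150,160,3.7,'c13s',((72,48,64,473.4,-280.5,17),))
```

```text
d [-1.   0.9 40.8] w [-0.0015 -0.0019 -0.0053] rows 0.8
d [-1.1  1.  85.8] w [-0.0015 -0.0019 -0.0053] rows 1.7
t 18.0 [ 472.3 -279.9  300.8] [-1.7991e+02 -1.1000e-01  1.0669e+02] F [-0.7 -1.  -0.9] gap 85.8 q [-36.   4. 100.  -0.  76. -53.]
```

View pics/c13s.png

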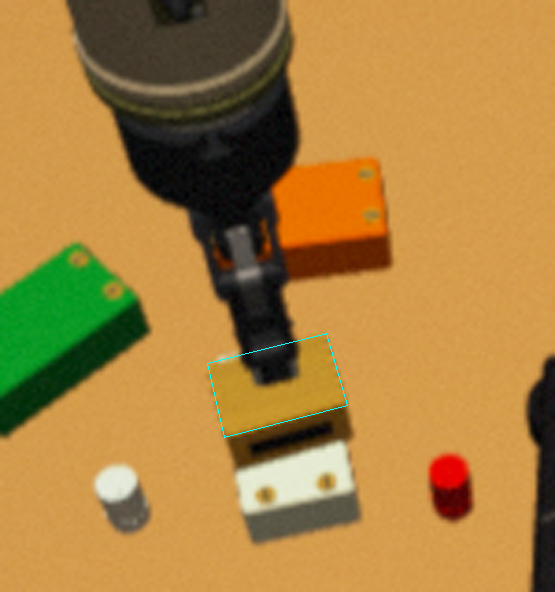

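Emit:
{"api": "arm_command", "payload": {
  "plan": [
    {"jaw": 0, "dx": -1, "dy": 0.9, "dz": 25, "wx": 0, "wy": 0, "wz": -0.005},
    {"jaw": 0, "dx": -1, "dy": 0.9, "dz": 55, "wx": 0, "wy": 0, "wz": -0.005},
    {"jaw": 0, "dx": -1, "dy": 0.9, "dz": 75, "wx": 0, "wy": 0, "wz": -0.005},
    {"jaw": 0, "dx": -1, "dy": 0.9, "dz": 84, "wx": 0, "wy": 0, "wz": -0.005},
    {"jaw": 0, "dx": -1, "dy": 0.9, "dz": 84, "wx": 0, "wy": 0, "wz": -0.005},
    {"jaw": 0, "dx": -1, "dy": 0.9, "dz": 84, "wx": 0, "wy": 0, "wz": -0.005},
    {"jaw": 0.2, "dx": -1, "dy": 0.9, "dz": 84, "wx": 0, "wy": 0, "wz": -0.005},
    {"jaw": 0.3, "dx": -1, "dy": 0.9, "dz": 84, "wx": 0, "wy": 0, "wz": -0.005},
    {"jaw": 0.35, "dx": -1, "dy": 0.9, "dz": 84, "wx": 0, "wy": 0, "wz": -0.005},
    {"jaw": 0.35, "dx": -1, "dy": 0.9, "dz": 84, "wx": 0, "wy": 0, "wz": -0.005}
  ]
}}

```text
time: 19.05
tool_pos: [474.0, -281.0, 218.7]
tcp_rot: [180.0, 0.0, 107.2]
ft_force: [0.1, -0.3, 0.1]
finger_gap: 55.4
```

Run:
```python
from h import *
go((473.4,-280.5,215,107))
crop('scene',140,140,150,160,3.7,'c14s',((72,48,64,473.4,-280.5,17),))
```

```text
d [ 0.6 -0.5  3.7] w [0.0005 0.0007 0.0042] rows 0.1
t 19.05 [ 474.  -281.   218.7] [1.7997e+02 4.0000e-02 1.0724e+02] F [ 0.1 -0.3  0.1] gap 55.4 q [-36.  10. 103.  -0.  67. -53.]
```

View pics/c14s.png

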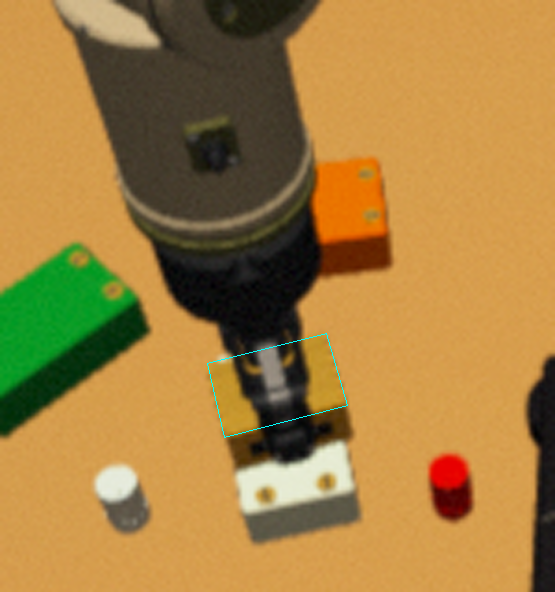

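Emit:
{"api": "arm_command", "payload": {
  "plan": [
    {"jaw": 0.35, "dx": 0.5, "dy": -0.5, "dz": 3, "wx": 0, "wy": 0, "wz": 0.004},
    {"jaw": 0.35, "dx": 0.5, "dy": -0.5, "dz": 3, "wx": 0, "wy": 0, "wz": 0.004},
    {"jaw": 0.4, "dx": 0.5, "dy": -0.5, "dz": 3, "wx": 0, "wy": 0, "wz": 0.004},
    {"jaw": 0.45, "dx": 0.5, "dy": -0.5, "dz": 3, "wx": 0, "wy": 0, "wz": 0.004},
    {"jaw": 0.5, "dx": 0.5, "dy": -0.5, "dz": 3, "wx": 0, "wy": 0, "wz": 0.004},
    {"jaw": 1, "dx": 0.5, "dy": -0.5, "dz": 3, "wx": 0, "wy": 0, "wz": 0.004},
    {"jaw": 1, "dx": 0.5, "dy": -0.5, "dz": 3, "wx": 0, "wy": 0, "wz": 0.004},
    {"jaw": 1, "dx": 0.5, "dy": -0.5, "dz": 3, "wx": 0, "wy": 0, "wz": 0.004}
  ],
  "squeeze": 50
}}

```text
time: 19.9
tool_pos: [473.3, -280.6, 215.3]
tcp_rot: [-180.0, 0.0, 107.0]
ft_force: [-0.9, 0.4, 1.4]
finger_gap: 47.0
```

Emit:
{"api": "arm_command", "payload": {
  "plan": [
    {"jaw": 1, "dx": 0, "dy": 0, "dz": -2, "wx": 0, "wy": 0, "wz": 0},
    {"jaw": 1, "dx": 0, "dy": 0, "dz": -5, "wx": 0, "wy": 0, "wz": 0},
    {"jaw": 1, "dx": 0, "dy": 0, "dz": -10, "wx": 0, "wy": 0, "wz": 0},
    {"jaw": 1, "dx": 0, "dy": 0, "dz": -20, "wx": 0, "wy": 0, "wz": 0},
    {"jaw": 1, "dx": 0, "dy": 0, "dz": -20, "wx": 0, "wy": 0, "wz": 0},
    {"jaw": 1, "dx": 0, "dy": 0, "dz": -20, "wx": 0, "wy": 0, "wz": 0}
  ]
}}

```text
time: 20.5
tool_pos: [473.5, -280.7, 236.0]
tcp_rot: [179.9, 0.1, 107.0]
ft_force: [-1.1, -0.5, -4.2]
finger_gap: 47.3
```

Run:
```python
from h import *
go((449.5,269,300,20.3),(473.4,-280.5,340,107))
crop('scene',140,140,150,160,3.7,'c15s',())
```

```text
d [532.6 138.  -64.5] w [1.7000e-03 3.0000e-04 1.5135e+00] rows 11.1
d [ 1.00e-01  0.00e+00 -1.04e+02] w [0.0009 0.0012 0.0003] rows 2.1
t 20.5 [ 473.5 -280.7  236. ] [1.7995e+02 7.0000e-02 1.0702e+02] F [-1.1 -0.5 -4.2] gap 47.3 q [-36.   8. 103.   0.  69. -53.]
```

View pics/c15s.png

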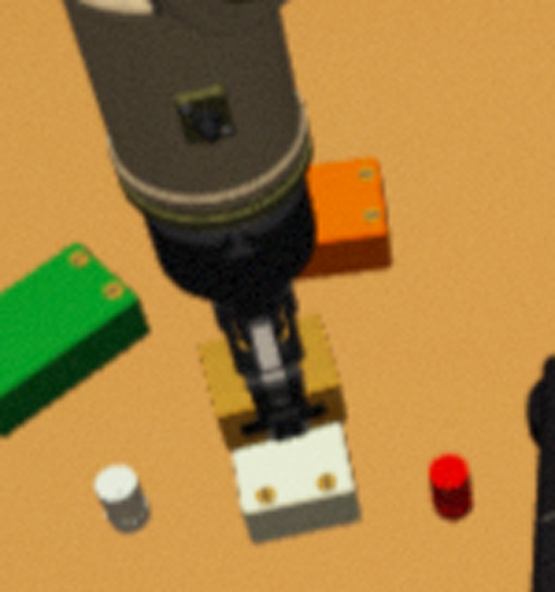

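Emit:
{"api": "arm_command", "payload": {
  "plan": [
    {"jaw": 1, "dx": 0, "dy": 0, "dz": -20, "wx": 0, "wy": 0, "wz": 0},
    {"jaw": 1, "dx": 11, "dy": 3, "dz": -45, "wx": 0, "wy": 0, "wz": 0.03},
    {"jaw": 1, "dx": 32, "dy": 8, "dz": -64, "wx": 0, "wy": 0, "wz": 0.09},
    {"jaw": 1, "dx": 64, "dy": 17, "dz": -64, "wx": 0, "wy": 0, "wz": 0.18},
    {"jaw": 1, "dx": 101, "dy": 26, "dz": -64, "wx": 0, "wy": 0, "wz": 0.29},
    {"jaw": 1, "dx": 138, "dy": 36, "dz": -64, "wx": 0, "wy": 0, "wz": 0.39},
    {"jaw": 1, "dx": 176, "dy": 46, "dz": -64, "wx": 0, "wy": 0, "wz": 0.5},
    {"jaw": 1, "dx": 213, "dy": 55, "dz": -64, "wx": 0, "wy": 0, "wz": 0.605},
    {"jaw": 1, "dx": 250, "dy": 65, "dz": -64, "wx": 0, "wy": 0, "wz": 0.71},
    {"jaw": 1, "dx": 288, "dy": 75, "dz": -64, "wx": 0, "wy": 0, "wz": 0.82},
    {"jaw": 1, "dx": 325, "dy": 84, "dz": -64, "wx": 0, "wy": 0, "wz": 0.92},
    {"jaw": 1, "dx": 350, "dy": 91, "dz": -64, "wx": 0, "wy": 0, "wz": 0.99}
  ]
}}

```text
time: 21.75
tool_pos: [457.1, 83.0, 299.0]
tcp_rot: [-180.0, -0.0, 50.1]
ft_force: [-0.2, 0.2, -3.1]
finger_gap: 47.3
```

Run:
```python
from h import *
go((449.5,269,300,20.3))
```

```text
d [ 137.9 -125.1   -0.9] w [-0.0006 -0.      0.5207] rows 3.7
t 21.75 [457.1  83.  299. ] [-1.7997e+02 -1.0000e-02  5.0130e+01] F [-0.2  0.2 -3.1] gap 47.3 q [  4.  -9. 113.   0.  76.  44.]
```

Emit:
{"api": "arm_command", "payload": {
  "plan": [
    {"jaw": 1, "dx": 25, "dy": -22, "dz": 0, "wx": 0, "wy": 0, "wz": 0.1},
    {"jaw": 1, "dx": 52, "dy": -47, "dz": 0, "wx": 0, "wy": 0, "wz": 0.2},
    {"jaw": 1, "dx": 80, "dy": -72, "dz": 0, "wx": 0, "wy": 0, "wz": 0.3},
    {"jaw": 1, "dx": 107, "dy": -97, "dz": 0, "wx": 0, "wy": 0, "wz": 0.4},
    {"jaw": 1, "dx": 125, "dy": -113, "dz": 10, "wx": 0, "wy": 0, "wz": 0.48},
    {"jaw": 1, "dx": 135, "dy": -122, "dz": 30, "wx": 0, "wy": 0, "wz": 0.52},
    {"jaw": 1, "dx": 135, "dy": -122, "dz": 55, "wx": 0, "wy": 0, "wz": 0.52},
    {"jaw": 1, "dx": 135, "dy": -122, "dz": 75, "wx": 0, "wy": 0, "wz": 0.52},
    {"jaw": 1, "dx": 135, "dy": -122, "dz": 85, "wx": 0, "wy": 0, "wz": 0.52},
    {"jaw": 1, "dx": 135, "dy": -122, "dz": 85, "wx": 0, "wy": 0, "wz": 0.52},
    {"jaw": 1, "dx": 135, "dy": -122, "dz": 85, "wx": 0, "wy": 0, "wz": 0.52}
  ]
}}

```text
time: 22.85
tool_pos: [450.5, 262.6, 214.8]
tcp_rot: [-180.0, -0.0, 20.5]
ft_force: [0.1, 1.1, -2.4]
finger_gap: 47.3
```

Run:
```python
from h import *
go((449.5,269,195,20.3),(449.5,269,183,20.3))
p=sense()
z=p['tool_pos'][2]-179.4+36
crop('scene',410,150,150,150,3.7,'c16s',((z,64,48,*p['tool_pos'][:2],p['tcp_rot'][2]),))
```

```text
d [ 1.3 -6.4 19.8] w [-0.0001 -0.0005  0.0032] rows 0.4
d [ 1.2 -6.4 31.8] w [-0.0001 -0.0005  0.0032] rows 0.6
t 22.85 [450.5 262.6 214.8] [-1.800e+02 -3.000e-02  2.049e+01] F [ 0.1  1.1 -2.4] gap 47.3 q [ 25.   6. 108.   0.  66.  94.]
```

View pics/c16s.png

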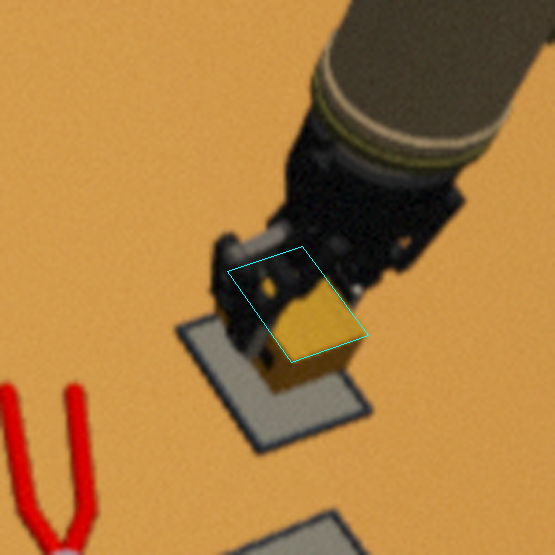

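Run:
```python
from h import *
p=sense()
z=p['tool_pos'][2]-179.4+36
crop('scene',460,200,70,70,8,'c17s',((z,64,48,*p['tool_pos'][:2],p['tcp_rot'][2]),))
crop('top',120,210,100,100,6,'c17t',((z,64,48,*p['tool_pos'][:2],p['tcp_rot'][2]),))
```

```text
(no output)
```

View pics/c17s.png

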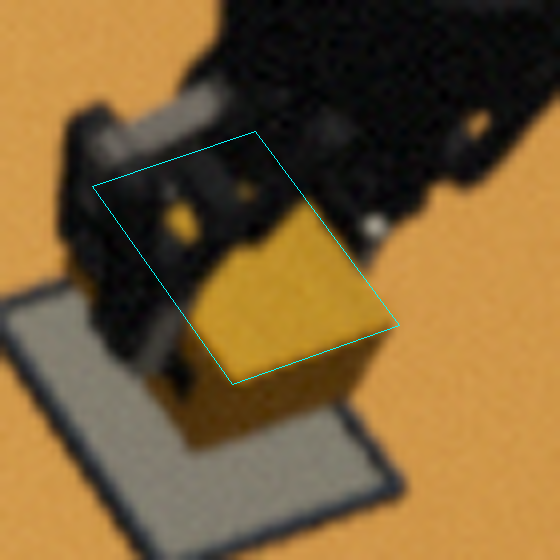

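View pics/c17t.png

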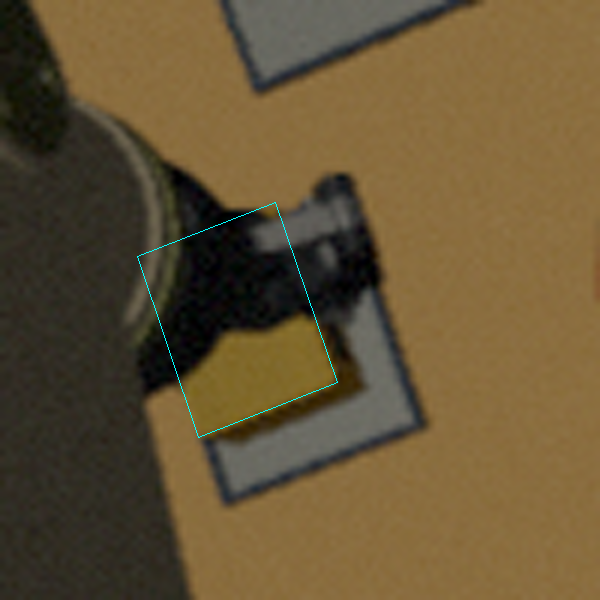

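The block is exactly where I modelled it. I'll shift 6.4 mm towards the tray centre and lower it.

Emit:
{"api": "arm_command", "payload": {
  "plan": [
    {"jaw": 1, "dx": 1.2, "dy": -6.4, "dz": 3, "wx": 0, "wy": 0, "wz": 0.003},
    {"jaw": 1, "dx": 1.2, "dy": -6.4, "dz": 12, "wx": 0, "wy": 0, "wz": 0.003},
    {"jaw": 1, "dx": 1.2, "dy": -6.4, "dz": 20, "wx": 0, "wy": 0, "wz": 0.003},
    {"jaw": 1, "dx": 1.2, "dy": -6.4, "dz": 26, "wx": 0, "wy": 0, "wz": 0.003},
    {"jaw": 1, "dx": 1.2, "dy": -6.4, "dz": 30, "wx": 0, "wy": 0, "wz": 0.003},
    {"jaw": 1, "dx": 1.2, "dy": -6.4, "dz": 31, "wx": 0, "wy": 0, "wz": 0.003},
    {"jaw": 1, "dx": 1.2, "dy": -6.4, "dz": 32, "wx": 0, "wy": 0, "wz": 0.003},
    {"jaw": 1, "dx": 1.2, "dy": -6.4, "dz": 32, "wx": 0, "wy": 0, "wz": 0.003}
  ]
}}

```text
time: 23.8
tool_pos: [449.3, 269.0, 182.4]
tcp_rot: [-180.0, -0.0, 20.3]
ft_force: [0.6, 0.1, -3.4]
finger_gap: 47.2
```

Run:
```python
from h import *
go((449.5,269,182.4,20.3))
```

```text
d [0.2 0.1 0. ] w [-0.     -0.0005  0.0005] rows 0.0
t 23.8 [449.3 269.  182.4] [-1.800e+02 -3.000e-02  2.033e+01] F [ 0.6  0.1 -3.4] gap 47.2 q [ 25.   9. 108.  -0.  63.  95.]
```

Still hanging free (-3.4 N), so I'll creep down until it touches.

Emit:
{"api": "arm_command", "payload": {
  "plan": [
    {"jaw": 1, "dx": 0, "dy": 0, "dz": 0.5, "wx": 0, "wy": 0, "wz": 0},
    {"jaw": 1, "dx": 0, "dy": 0, "dz": 0.8, "wx": 0, "wy": 0, "wz": 0},
    {"jaw": 1, "dx": 0, "dy": 0, "dz": 0.8, "wx": 0, "wy": 0, "wz": 0}
  ]
}}

```text
time: 24.1
tool_pos: [449.4, 269.1, 182.3]
tcp_rot: [180.0, -0.0, 20.3]
ft_force: [-3.9, -2.3, 5.3]
finger_gap: 47.0
```

Emit:
{"api": "arm_command", "payload": {
  "plan": [
    {"jaw": 0.45, "dx": 0, "dy": 0, "dz": 0, "wx": 0, "wy": 0, "wz": 0},
    {"jaw": 0.4, "dx": 0, "dy": 0, "dz": 0, "wx": 0, "wy": 0, "wz": 0},
    {"jaw": 0.3, "dx": 0, "dy": 0, "dz": 0, "wx": 0, "wy": 0, "wz": 0},
    {"jaw": 0.2, "dx": 0, "dy": 0, "dz": 0, "wx": 0, "wy": 0, "wz": 0},
    {"jaw": 0.1, "dx": 0, "dy": 0, "dz": 0, "wx": 0, "wy": 0, "wz": 0},
    {"jaw": 0.1, "dx": 0, "dy": 0, "dz": 0, "wx": 0, "wy": 0, "wz": 0},
    {"jaw": 0.1, "dx": 0, "dy": 0, "dz": -5, "wx": 0, "wy": 0, "wz": 0},
    {"jaw": 0.1, "dx": 0, "dy": 0, "dz": -25, "wx": 0, "wy": 0, "wz": 0},
    {"jaw": 0.1, "dx": 0, "dy": 0, "dz": -65, "wx": 0, "wy": 0, "wz": 0},
    {"jaw": 0.1, "dx": 0, "dy": 0, "dz": -110, "wx": 0, "wy": 0, "wz": 0},
    {"jaw": 0.1, "dx": 0, "dy": 0, "dz": -110, "wx": 0, "wy": 0, "wz": 0},
    {"jaw": 0.1, "dx": 0, "dy": 0, "dz": -110, "wx": 0, "wy": 0, "wz": 0}
  ]
}}

```text
time: 25.3
tool_pos: [449.8, 269.3, 293.5]
tcp_rot: [-180.0, -0.2, 20.3]
ft_force: [0.0, 0.3, -0.2]
finger_gap: 77.1
```

Run:
```python
from h import *
go((472.8,-280.5,292,13.3))
crop('scene',410,150,150,150,3.7,'c18s',((39,64,48,449.5,269,20.3),))
```

```text
d [-169.4  523.6    0.6] w [-0.0006 -0.004   0.1227] rows 11.0
t 25.3 [449.8 269.3 293.5] [-179.98   -0.23   20.33] F [ 0.   0.3 -0.2] gap 77.1 q [ 25.   0. 105.   0.  75.  95.]
```

View pics/c18s.png

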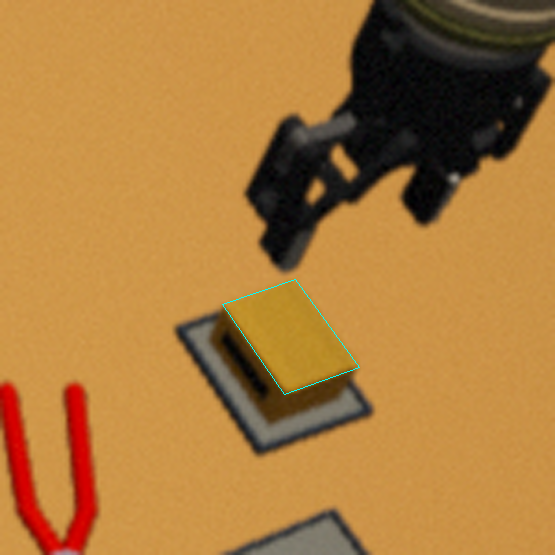

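The block is in its tray. Returning for the base.

Emit:
{"api": "arm_command", "payload": {
  "plan": [
    {"jaw": 0, "dx": -169.4, "dy": 523.6, "dz": 0, "wx": 0, "wy": 0, "wz": 0.1227},
    {"jaw": 0, "dx": -169.4, "dy": 523.6, "dz": 0, "wx": 0, "wy": 0, "wz": 0.1227},
    {"jaw": 0, "dx": -169.4, "dy": 523.6, "dz": 0, "wx": 0, "wy": 0, "wz": 0.1227},
    {"jaw": 0, "dx": -169.4, "dy": 523.6, "dz": 0, "wx": 0, "wy": 0, "wz": 0.1227},
    {"jaw": 0, "dx": -169.4, "dy": 523.6, "dz": 0, "wx": 0, "wy": 0, "wz": 0.1227},
    {"jaw": 0, "dx": -169.4, "dy": 523.6, "dz": 0, "wx": 0, "wy": 0, "wz": 0.1227},
    {"jaw": 0, "dx": -169.4, "dy": 523.6, "dz": 0, "wx": 0, "wy": 0, "wz": 0.1227},
    {"jaw": 0, "dx": -169.4, "dy": 523.6, "dz": 0, "wx": 0, "wy": 0, "wz": 0.1227},
    {"jaw": 0, "dx": -169.4, "dy": 523.6, "dz": 0, "wx": 0, "wy": 0, "wz": 0.1227},
    {"jaw": 0, "dx": -169.4, "dy": 523.6, "dz": 0, "wx": 0, "wy": 0, "wz": 0.1227},
    {"jaw": 0, "dx": -169.4, "dy": 523.6, "dz": 0, "wx": 0, "wy": 0, "wz": 0.1227},
    {"jaw": 0, "dx": -169.4, "dy": 523.6, "dz": 0, "wx": 0, "wy": 0, "wz": 0.1227}
  ]
}}

```text
time: 26.55
tool_pos: [470.9, -285.7, 289.3]
tcp_rot: [-180.0, 0.1, 13.0]
ft_force: [-0.5, 1.0, 0.3]
finger_gap: 85.5
```

Emit:
{"api": "arm_command", "payload": {
  "plan": [
    {"jaw": 0, "dx": 0, "dy": 0, "dz": 0, "wx": 0, "wy": 0, "wz": 0},
    {"jaw": 0, "dx": 0, "dy": 0, "dz": 0, "wx": 0, "wy": 0, "wz": 0}
  ]
}}

```text
time: 26.75
tool_pos: [471.7, -279.8, 289.8]
tcp_rot: [-179.9, 0.1, 13.3]
ft_force: [-0.4, -0.4, -0.3]
finger_gap: 85.5
```

Run:
```python
from h import *
go((472.8,-280.5,240,13.3),(472.8,-280.5,180,13.3))
crop('scene',140,140,150,160,3.7,'c19s',((36,104,60,472.8,-280.5,13.3),))
crop('top',380,200,120,100,6,'c19t',((36,104,60,472.8,-280.5,13.3),))
```

```text
d [ 1.   1.  49.8] w [-0.0026  0.0017  0.0002] rows 1.0
d [  1.1   1.2 109.8] w [-0.0026  0.0017  0.0002] rows 2.2
t 26.75 [ 471.7 -279.8  289.8] [-1.7985e+02  1.0000e-01  1.3310e+01] F [-0.4 -0.4 -0.3] gap 85.5 q [-36.   4. 101.   0.  75.  41.]
```

View pics/c19s.png

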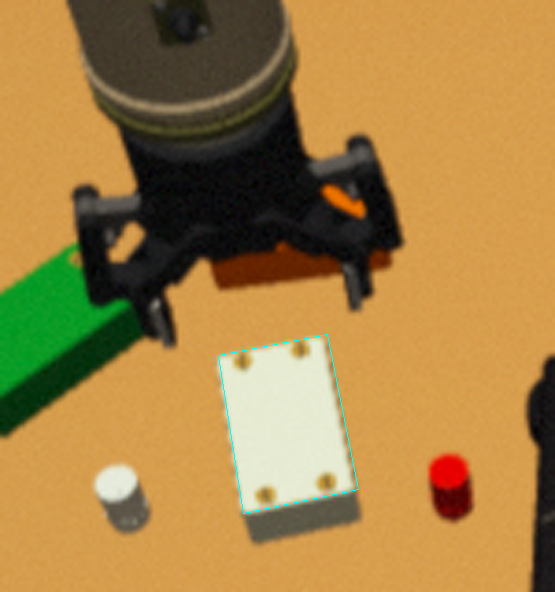

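View pics/c19t.png

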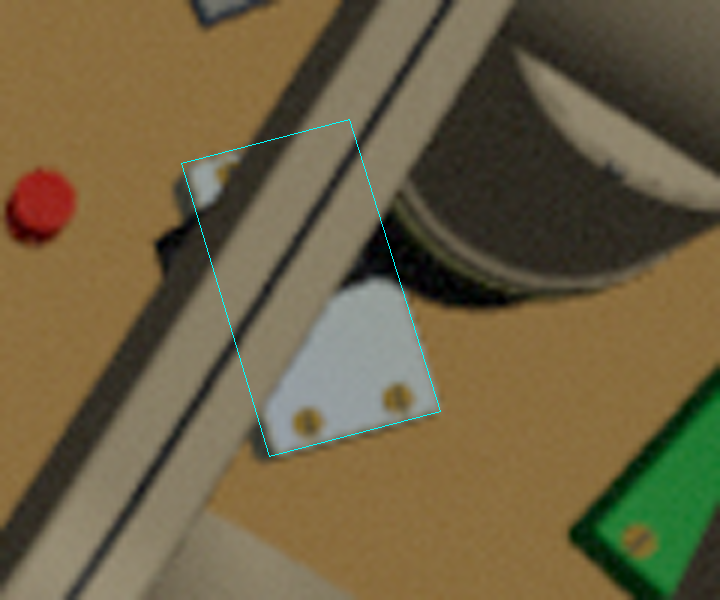

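Emit:
{"api": "arm_command", "payload": {
  "plan": [
    {"jaw": 0, "dx": 1, "dy": 1, "dz": 30, "wx": 0, "wy": 0, "wz": 0},
    {"jaw": 0, "dx": 1, "dy": 1, "dz": 65, "wx": 0, "wy": 0, "wz": 0},
    {"jaw": 0, "dx": 1, "dy": 1, "dz": 90, "wx": 0, "wy": 0, "wz": 0},
    {"jaw": 0, "dx": 1, "dy": 1, "dz": 105, "wx": 0, "wy": 0, "wz": 0},
    {"jaw": 0, "dx": 1, "dy": 1, "dz": 109, "wx": 0, "wy": 0, "wz": 0},
    {"jaw": 0, "dx": 1, "dy": 1, "dz": 109, "wx": 0, "wy": 0, "wz": 0},
    {"jaw": 0, "dx": 1, "dy": 1, "dz": 109, "wx": 0, "wy": 0, "wz": 0}
  ]
}}

```text
time: 27.55
tool_pos: [474.2, -281.9, 184.0]
tcp_rot: [179.9, -0.1, 13.3]
ft_force: [1.1, -1.0, 0.1]
finger_gap: 85.4
```

Run:
```python
from h import *
go((472.8,-280.5,181,13.3))
crop('scene',140,140,150,160,3.7,'c20s')
```

```text
d [-1.  -1.6  3. ] w [ 0.0019 -0.0016  0.0004] rows 0.1
t 27.55 [ 474.2 -281.9  184. ] [ 1.7989e+02 -9.0000e-02  1.3320e+01] F [ 1.1 -1.   0.1] gap 85.4 q [-36.  13. 104.  -0.  63.  41.]
```

View pics/c20s.png

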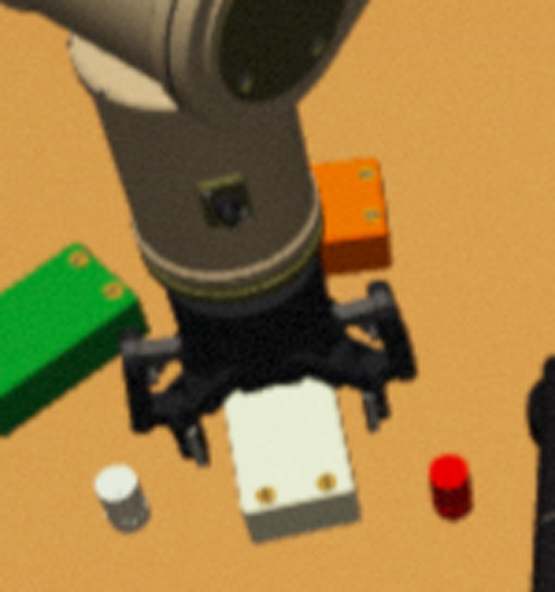

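Emit:
{"api": "arm_command", "payload": {
  "plan": [
    {"jaw": 0.1, "dx": 0, "dy": 0, "dz": 0, "wx": 0, "wy": 0, "wz": 0},
    {"jaw": 0.2, "dx": 0, "dy": 0, "dz": 0, "wx": 0, "wy": 0, "wz": 0},
    {"jaw": 0.25, "dx": 0, "dy": 0, "dz": 0, "wx": 0, "wy": 0, "wz": 0},
    {"jaw": 0.3, "dx": 0, "dy": 0, "dz": 0, "wx": 0, "wy": 0, "wz": 0},
    {"jaw": 0.35, "dx": 0, "dy": 0, "dz": 0, "wx": 0, "wy": 0, "wz": 0},
    {"jaw": 1, "dx": 0, "dy": 0, "dz": 0, "wx": 0, "wy": 0, "wz": 0},
    {"jaw": 1, "dx": 0, "dy": 0, "dz": 0, "wx": 0, "wy": 0, "wz": 0},
    {"jaw": 1, "dx": 0, "dy": 0, "dz": 0, "wx": 0, "wy": 0, "wz": 0}
  ],
  "squeeze": 60
}}

```text
time: 28.4
tool_pos: [473.6, -282.0, 183.3]
tcp_rot: [179.9, -0.0, 13.3]
ft_force: [-2.1, 0.7, 6.1]
finger_gap: 58.7
```

Emit:
{"api": "arm_command", "payload": {
  "plan": [
    {"jaw": 1, "dx": 0, "dy": 0, "dz": -2, "wx": 0, "wy": 0, "wz": 0},
    {"jaw": 1, "dx": 0, "dy": 0, "dz": -5, "wx": 0, "wy": 0, "wz": 0},
    {"jaw": 1, "dx": 0, "dy": 0, "dz": -10, "wx": 0, "wy": 0, "wz": 0},
    {"jaw": 1, "dx": 0, "dy": 0, "dz": -20, "wx": 0, "wy": 0, "wz": 0},
    {"jaw": 1, "dx": 0, "dy": 0, "dz": -20, "wx": 0, "wy": 0, "wz": 0},
    {"jaw": 1, "dx": 0, "dy": 0, "dz": -20, "wx": 0, "wy": 0, "wz": 0}
  ]
}}

```text
time: 29.0
tool_pos: [473.7, -281.8, 203.1]
tcp_rot: [179.9, -0.1, 13.3]
ft_force: [0.0, 0.2, -3.1]
finger_gap: 58.8
```

Run:
```python
from h import *
go((616.7,268,300,22.7))
p=sense()
crop('scene',140,140,150,160,3.7,'c21s',((56,104,60,*p['tool_pos'][:2],13.3),))
```

```text
d [ 265.8 -502.   -97.2] w [ 0.0012 -0.0008 -0.1641] rows 11.5
t 29.0 [ 473.7 -281.8  203.1] [ 1.7994e+02 -5.0000e-02  1.3300e+01] F [ 0.   0.2 -3.1] gap 58.8 q [-36.  11. 104.  -0.  65.  41.]
```

View pics/c21s.png

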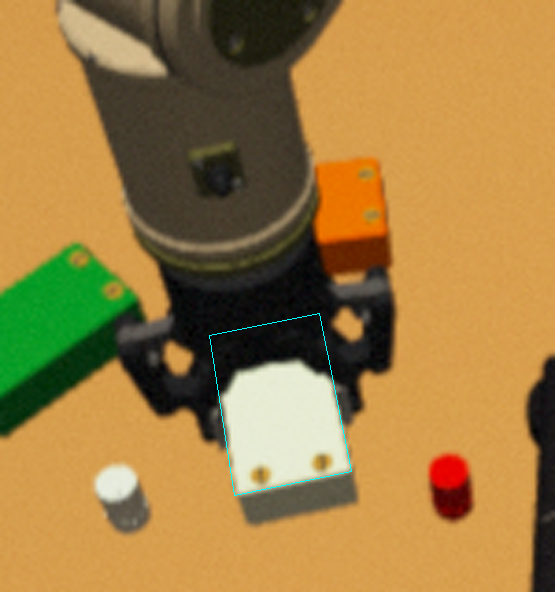

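Emit:
{"api": "arm_command", "payload": {
  "plan": [
    {"jaw": 1, "dx": 0, "dy": 0, "dz": -20, "wx": 0, "wy": 0, "wz": 0},
    {"jaw": 1, "dx": 0, "dy": 0, "dz": -50, "wx": 0, "wy": 0, "wz": 0},
    {"jaw": 1, "dx": 5, "dy": -10, "dz": -80, "wx": 0, "wy": 0, "wz": 0},
    {"jaw": 1, "dx": 16, "dy": -30, "dz": -95, "wx": 0, "wy": 0, "wz": -0.02},
    {"jaw": 1, "dx": 32, "dy": -60, "dz": -95, "wx": 0, "wy": 0, "wz": -0.04},
    {"jaw": 1, "dx": 50, "dy": -95, "dz": -95, "wx": 0, "wy": 0, "wz": -0.06},
    {"jaw": 1, "dx": 70, "dy": -132, "dz": -95, "wx": 0, "wy": 0, "wz": -0.08},
    {"jaw": 1, "dx": 90, "dy": -170, "dz": -95, "wx": 0, "wy": 0, "wz": -0.1},
    {"jaw": 1, "dx": 110, "dy": -208, "dz": -95, "wx": 0, "wy": 0, "wz": -0.12},
    {"jaw": 1, "dx": 130, "dy": -246, "dz": -95, "wx": 0, "wy": 0, "wz": -0.14},
    {"jaw": 1, "dx": 150, "dy": -283, "dz": -95, "wx": 0, "wy": 0, "wz": -0.16},
    {"jaw": 1, "dx": 170, "dy": -320, "dz": -95, "wx": 0, "wy": 0, "wz": -0.164}
  ]
}}

```text
time: 30.25
tool_pos: [565.2, 70.7, 297.0]
tcp_rot: [-180.0, 0.0, 22.7]
ft_force: [1.9, -0.2, -3.4]
finger_gap: 59.0
```

Emit:
{"api": "arm_command", "payload": {
  "plan": [
    {"jaw": 1, "dx": 13, "dy": -35, "dz": 0, "wx": 0, "wy": 0, "wz": 0},
    {"jaw": 1, "dx": 26, "dy": -70, "dz": 0, "wx": 0, "wy": 0, "wz": 0},
    {"jaw": 1, "dx": 39, "dy": -105, "dz": 0, "wx": 0, "wy": 0, "wz": 0},
    {"jaw": 1, "dx": 50, "dy": -135, "dz": 0, "wx": 0, "wy": 0, "wz": 0},
    {"jaw": 1, "dx": 58, "dy": -155, "dz": 0, "wx": 0, "wy": 0, "wz": 0},
    {"jaw": 1, "dx": 58, "dy": -160, "dz": 0, "wx": 0, "wy": 0, "wz": 0},
    {"jaw": 1, "dx": 58, "dy": -160, "dz": 0, "wx": 0, "wy": 0, "wz": 0},
    {"jaw": 1, "dx": 58, "dy": -160, "dz": 0, "wx": 0, "wy": 0, "wz": 0}
  ]
}}

```text
time: 31.05
tool_pos: [556.9, 238.2, 297.0]
tcp_rot: [180.0, 0.1, 22.7]
ft_force: [-0.7, -0.9, -3.4]
finger_gap: 58.6
```

Run:
```python
from h import *
go((616.7,268,220,22.7),(616.7,268,186.4,22.7))
```

```text
d [66.8 -4.5 76.9] w [ 0.0004  0.0009 -0.0003] rows 2.0
d [ 66.8  -4.5 110.5] w [ 0.0004  0.0009 -0.0003] rows 2.6
t 31.05 [556.9 238.2 297. ] [1.7997e+02 5.0000e-02 2.2680e+01] F [-0.7 -0.9 -3.4] gap 58.6 q [18. 13. 91. -0. 76. 86.]
```

Emit:
{"api": "arm_command", "payload": {
  "plan": [
    {"jaw": 1, "dx": 12, "dy": -1, "dz": 0, "wx": 0, "wy": 0, "wz": 0},
    {"jaw": 1, "dx": 32, "dy": -2, "dz": 0, "wx": 0, "wy": 0, "wz": 0},
    {"jaw": 1, "dx": 52, "dy": -3, "dz": 5, "wx": 0, "wy": 0, "wz": 0},
    {"jaw": 1, "dx": 64, "dy": -4, "dz": 20, "wx": 0, "wy": 0, "wz": 0},
    {"jaw": 1, "dx": 66.8, "dy": -4.5, "dz": 40, "wx": 0, "wy": 0, "wz": 0},
    {"jaw": 1, "dx": 66.8, "dy": -4.5, "dz": 60, "wx": 0, "wy": 0, "wz": 0},
    {"jaw": 1, "dx": 66.8, "dy": -4.5, "dz": 75, "wx": 0, "wy": 0, "wz": 0},
    {"jaw": 1, "dx": 66.8, "dy": -4.5, "dz": 80, "wx": 0, "wy": 0, "wz": 0},
    {"jaw": 1, "dx": 66.8, "dy": -4.5, "dz": 80, "wx": 0, "wy": 0, "wz": 0},
    {"jaw": 1, "dx": 66.8, "dy": -4.5, "dz": 80, "wx": 0, "wy": 0, "wz": 0}
  ]
}}

```text
time: 32.05
tool_pos: [617.3, 268.7, 218.6]
tcp_rot: [180.0, -0.1, 22.7]
ft_force: [-0.1, -0.1, -2.8]
finger_gap: 58.8
```

Run:
```python
from h import *
go((616.7,268,186.4,22.7))
p=sense(); z=p['tool_pos'][2]-183.2
B=((z+36,104,60,*p['tool_pos'][:2],22.7),(6,130,86,616.7,268,22.7))
crop('scene',420,230,150,150,3.7,'c22s',B)
crop('top',110,120,120,120,5,'c22t',B)
```

```text
d [-0.9  0.4 32.2] w [ 0.0001 -0.0015 -0.0005] rows 0.6
t 32.05 [617.3 268.7 218.6] [ 1.7999e+02 -8.0000e-02  2.2670e+01] F [-0.1 -0.1 -2.8] gap 58.8 q [19. 27. 82. -0. 71. 86.]
```

View pics/c22s.png

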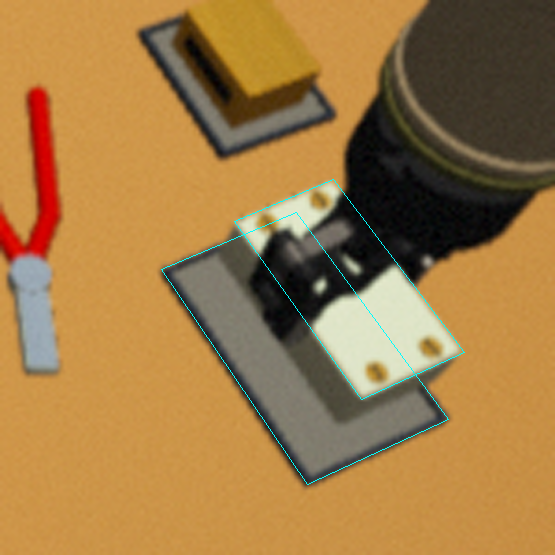

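View pics/c22t.png

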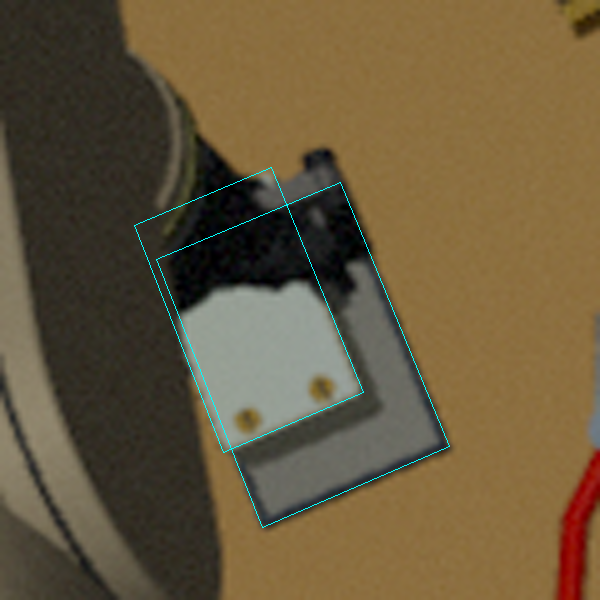

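Both views match the model. Lowering the base.

Emit:
{"api": "arm_command", "payload": {
  "plan": [
    {"jaw": 1, "dx": -0.9, "dy": 0.4, "dz": 9, "wx": 0, "wy": 0, "wz": 0},
    {"jaw": 1, "dx": -0.9, "dy": 0.4, "dz": 18, "wx": 0, "wy": 0, "wz": 0},
    {"jaw": 1, "dx": -0.9, "dy": 0.4, "dz": 25, "wx": 0, "wy": 0, "wz": 0},
    {"jaw": 1, "dx": -0.9, "dy": 0.4, "dz": 29, "wx": 0, "wy": 0, "wz": 0},
    {"jaw": 1, "dx": -0.9, "dy": 0.4, "dz": 31, "wx": 0, "wy": 0, "wz": 0},
    {"jaw": 1, "dx": -0.9, "dy": 0.4, "dz": 31, "wx": 0, "wy": 0, "wz": 0},
    {"jaw": 1, "dx": -0.9, "dy": 0.4, "dz": 31, "wx": 0, "wy": 0, "wz": 0}
  ]
}}

```text
time: 32.85
tool_pos: [616.3, 268.2, 186.4]
tcp_rot: [-180.0, -0.0, 22.7]
ft_force: [-0.4, 0.1, -3.7]
finger_gap: 59.0
```

Emit:
{"api": "arm_command", "payload": {
  "plan": [
    {"jaw": 1, "dx": 0, "dy": 0, "dz": 0.6, "wx": 0, "wy": 0, "wz": 0},
    {"jaw": 1, "dx": 0, "dy": 0, "dz": 1, "wx": 0, "wy": 0, "wz": 0},
    {"jaw": 1, "dx": 0, "dy": 0, "dz": 1, "wx": 0, "wy": 0, "wz": 0}
  ]
}}

```text
time: 33.15
tool_pos: [616.3, 268.2, 186.4]
tcp_rot: [180.0, -0.0, 22.7]
ft_force: [-5.1, -1.5, 5.3]
finger_gap: 58.4
```

Emit:
{"api": "arm_command", "payload": {
  "plan": [
    {"jaw": 0.3, "dx": 0, "dy": 0, "dz": 0, "wx": 0, "wy": 0, "wz": 0},
    {"jaw": 0.2, "dx": 0, "dy": 0, "dz": 0, "wx": 0, "wy": 0, "wz": 0},
    {"jaw": 0.1, "dx": 0, "dy": 0, "dz": 0, "wx": 0, "wy": 0, "wz": 0},
    {"jaw": 0, "dx": 0, "dy": 0, "dz": 0, "wx": 0, "wy": 0, "wz": 0},
    {"jaw": 0, "dx": 0, "dy": 0, "dz": 0, "wx": 0, "wy": 0, "wz": 0},
    {"jaw": 0, "dx": 0, "dy": 0, "dz": 0, "wx": 0, "wy": 0, "wz": 0},
    {"jaw": 0, "dx": 0, "dy": 0, "dz": -5, "wx": 0, "wy": 0, "wz": 0},
    {"jaw": 0, "dx": 0, "dy": 0, "dz": -25, "wx": 0, "wy": 0, "wz": 0},
    {"jaw": 0, "dx": 0, "dy": 0, "dz": -65, "wx": 0, "wy": 0, "wz": 0},
    {"jaw": 0, "dx": 0, "dy": 0, "dz": -110, "wx": 0, "wy": 0, "wz": 0},
    {"jaw": 0, "dx": 0, "dy": 0, "dz": -110, "wx": 0, "wy": 0, "wz": 0},
    {"jaw": 0, "dx": 0, "dy": 0, "dz": -110, "wx": 0, "wy": 0, "wz": 0}
  ]
}}

```text
time: 34.35
tool_pos: [617.0, 268.4, 298.3]
tcp_rot: [180.0, -0.3, 22.7]
ft_force: [-0.7, -0.0, 0.2]
finger_gap: 85.2
```

Emit:
{"api": "arm_command", "payload": {
  "plan": [
    {"jaw": 0, "dx": -30, "dy": 0, "dz": -60, "wx": 0, "wy": 0, "wz": 0},
    {"jaw": 0, "dx": -70, "dy": 0, "dz": -90, "wx": 0, "wy": 0, "wz": 0},
    {"jaw": 0, "dx": -110, "dy": 0, "dz": -110, "wx": 0, "wy": 0, "wz": 0},
    {"jaw": 0, "dx": -140, "dy": 0, "dz": -110, "wx": 0, "wy": 0, "wz": 0},
    {"jaw": 0, "dx": -140, "dy": 0, "dz": -110, "wx": 0, "wy": 0, "wz": 0},
    {"jaw": 0, "dx": -140, "dy": 0, "dz": -110, "wx": 0, "wy": 0, "wz": 0},
    {"jaw": 0, "dx": -140, "dy": 0, "dz": -110, "wx": 0, "wy": 0, "wz": 0}
  ]
}}

```text
time: 35.05
tool_pos: [487.4, 214.2, 404.4]
tcp_rot: [-180.0, 0.1, 22.7]
ft_force: [-0.2, 0.6, 0.3]
finger_gap: 85.3
```

Run:
```python
from h import *
B=((39,104,60,616.7,268,22.7),(39,64,48,449.5,269,20.3),(39,58,24,619.5,-263.7,21))
crop('scene',0,0,640,480,1.2,'c23s',B)
s=snapshot('top')
for t,z in (('cap_mid',21),('carrier_mid',21),('block_mid',21),('base_mid',21),('handset',0),('meter',0)):
  for n in ('scene','top'):
    for r in pinpoint(n,t)[:3]: print(t,n,round(r['score'],2),np.round(atz(snapshot(n),r['pixel'],z)[:2],0))
go((1,1,1,1))
```

```text
cap_mid scene 0.62 [617.  -1.]
cap_mid scene 0.62 [477.  -4.]
cap_mid scene 0.58 [ 516. -368.]
cap_mid top 0.63 [ 505. -370.]
cap_mid top 0.49 [ 503. -185.]
cap_mid top 0.43 [612.   7.]
carrier_mid scene 0.78 [ 619. -264.]
carrier_mid top 0.77 [ 620. -266.]
carrier_mid top 0.52 [ 517. -133.]
block_mid scene 0.91 [445. 275.]
block_mid top 0.79 [447. 271.]
base_mid scene 0.95 [ 322. -283.]
base_mid scene 0.71 [622. 264.]
base_mid scene 0.69 [ 402. -430.]
base_mid top 0.86 [ 400. -428.]
base_mid top 0.6 [615. 270.]
base_mid top 0.6 [ 321. -283.]
handset scene 0.81 [ 514. -126.]
handset scene 0.6 [450. 276.]
handset scene 0.56 [ 617. -265.]
handset top 0.96 [ 522. -134.]
meter scene 0.75 [461.   6.]
meter scene 0.39 [ 520. -130.]
meter scene 0.3 [451. 273.]
meter top 0.8 [472.   2.]
meter top 0.33 [615. 269.]
d [-530.6    9.1  404.4] w [0.     0.     0.3787] rows 13.3
t 37.05 [487.  214.1 405.4] [-180.     0.    22.7] F [-0.5 -0.3  0.2] gap 85.0 q [18. -3. 96. -0. 87. 86.]
```

View pics/c23s.png

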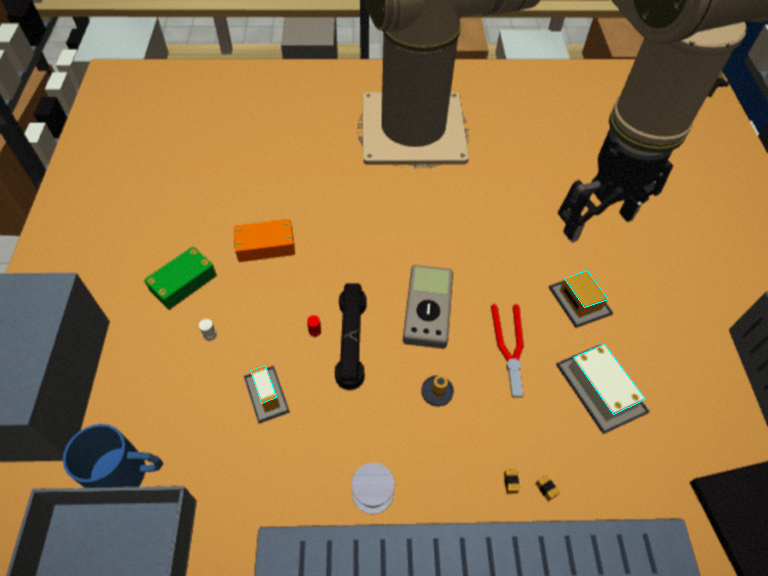

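All four parts sit in their places, matching the predicted outlines: cap at (440,383) in the picture, carrier (264,385), block (586,290), base (607,380). The handset and meter are unmoved and the arm is clear, so I'm handing in.

```bash
python3 -c "
from h import *
print(hand_in())"
```

```text
the job is handed in; nothing more can be done
None
```

I took the stack apart from the top down and set all four parts in their places: cap in the round dish, fuse carrier in the narrow tray, protector block in the middle tray, base in the largest tray. I handed the job in at about 37 s of the 136 s allowed; the hand-in gave no verdict.

- **Position:** In the last scene picture, the tops of the carrier, block and base match their predicted outlines to within a few mm. The cap was checked right after release: its hole was about 1 pixel (roughly 2 mm) from where I expected it. All four stand upright, released, with the gripper clear.
- **Force:** The final force reading was about 0 N. The carrier, block and base were each pressed to about 5–6 N before release, confirming they were on the tray floor. The cap gave no clear contact reading. I set its height from its known size, and it looked upright in the dish after release.
- **Bystanders:** The handset, meter and look-alikes are where they were at the start.
- **Disagreements:** The final network readings put the parts within about 1–9 mm of their tray centres (the worst was the cap), which is within their noise. They also gave some false low-score hits and reported the look-alikes, so I relied on the outline fits instead.
- **Moves that went wrong:** My first move call was refused as "invalid input". I also miscalculated one leg of the base's travel by about 67 mm while it was in the air, and corrected it before lowering.

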